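# Clear the check weight and load the balance

### The arm

A 7-joint arm with a two-finger parallel gripper is mounted at the origin on the work surface. World frame = base frame: x ahead of the robot, y to its left, z up, the work surface at z = 0. Lengths are in m, angles in rad, forces in N, time in s.
With the tool pointing down it reaches from about 0.4 to 0.875 m from the base axis. Payload 4.4 kg.
Tool frame: the origin (TCP) lies between the finger pads; the fingertips stand 19 mm ahead of it and the grasp point (between the pads) is the TCP; z points along the fingers, y is the direction in which the jaws open and shut (so a half turn about z gives the same grasp; the last joint's range is limited). The gripper opens to 85 mm and grips with 20 to 120 N. Pads are 22 mm wide; open, the fingers measure 114 mm over their backs; the gripper's body (76 mm by 85 mm) begins 54 mm behind the grasp point. The pads swing forward as they close: fully open they stand 13 mm farther back than shut.
Start: joints at [-1.287, 0.628, 0.038, 1.517, -0.027, 0.996, -0.02], TCP at [0.223, 0.611, 0.25] pointing down, gripper open.
Joint ranges: [-3.06, 3.06], [-0.37, 2.12], [-1.25, 1.32], [0.18, 2.47], [-1.1, 4.24], [0.23, 1.98], [-2.94, 2.94]. Speed limits (rad/s): [2.57, 2.57, 3.14, 3.14, 3.14, 3.14, 3.14].

### API

Orientations are given as a rotation vector (axis times angle).
In Python, from bench import robot, read_camera, get_calibration gives the robot as it stands. The module is installed in compiled form; this text tells all that it offers.
- The arm moves only by the tool arm_command, never from a script. Its arguments are lists of equal length, an entry for each row: "translation": the shift along the world's x, y, z in m, a list of three; "yaw": the turn about the world's z in rad; "jaw": the finger opening in m, from 0 to 0.0854. In form: {"translation": [[dx, dy, dz], ...], "yaw": [yaw, ...], "jaw": [jaw, ...]}. A call has exactly 10 rows; each row is the pose to reach, as a shift and turn from the pose commanded when the call began; what a row does not reach only later rows make up. A row lasts 1/10 s, in which the tool goes at most 50 mm and 8.59 degrees, less where a joint would pass 70% of its speed; a pose out of reach is approached as far as the arm can. A call with a gripper value outside its range is refused whole. The fingers move at their own pace and stop on an object; the grip force is fixed at half the most. Time passes only in rows, so rows that repeat a pose let the fingers close, or fill a call up. It gives the time, the measured TCP pose, the force and the opening at its end, in the units of the state.
- robot.get_state(): the state, without advancing time (a new reading comes with each control period).
- read_camera(name): name is "side" or "top"; returns the picture (384x512x3 uint8, red, green, blue); there is no depth.
- get_calibration(name): a dict with "fx", "fy", "cx", "cy" (pixels), "R" (3x3) and "t" (3): a world point X has camera coordinates R X + t. Camera axes: x right, y down, z forward; pixel columns grow to the right and rows downward; lengths in m; the calibration is good to about 2 mm. A picture is of the moment at which its call begins. get_calibration takes no time and is no camera call.
- robot.job_done(): hands the job in, once; it reports no verdict.
The state is a dict: "clock": time; "qpos": joint angles; "dq": joint speeds; "joint_efforts": joint torques, N m; "ee_pos": TCP position; "tcp_rot": TCP orientation; "wrist_force": force on the tool from outside, world axes, zero at the start; "torque": the same for the moment, N m; "grip_width": finger opening in m.
Only numpy, scipy, OpenCV 4.12 (cv2) and the standard library are available. Lean on these libraries where they do the work, as an engineer would, in place of code of your own. Each camera call takes 0.05 s, during which the arm holds its last target.

### The job

The balance check is finished: lift the balance's clear cover, put the steel weight away in the round dish, the small cardboard box in the square tray, and stand the jar on the weighing pan, each upright in the middle of its place. Each place is still taken by another of these things, so use the empty cork mat, or free bench, as a halfway spot. Finish with the cover fully closed over the jar.

Things in the scene. Friction and masses are not known exactly. Their poses are not given: they have to be found in the camera images.
- balance: White laboratory balance fixed to the bench, 210 x 200 mm, body top 34 mm high. Origin on the bench right under the centre of its weighing pan (flat dark steel disc 100 mm across, top 45 mm above the origin). -x is its front, roughly towards the robot; z up. The cover's hinge line runs along its y axis, 72 mm behind (+x of) the pan centre, 45 mm above the bench. The weight starts on the pan.
- cover (a joint): Angle (rad) of the balance's clear cover: 0 closed (starts shut or slightly ajar), grows as its front is lifted up and back, stop at 1.65. A box of 3 mm plastic without floor, 131 mm deep, 142 mm wide, top 137 mm above the bench when closed. Stiff hinge: it stays at any angle; about 4 N at the handle moves it. Open to 1.6 it stands wholly behind the hinge line; below that its front edge leans over the pan.
- cover_handle (a point): Middle of the cover's handle, a steel bar 10 mm thick, 104 mm long along the balance's y, on an arm at each end, 40 mm clear of the cover's front. Turns with the cover, 193 mm from the hinge line. Closed: 105 mm in front (-x) of the pan centre, 122 mm above the bench. Can be pinched from above, one finger before and one behind it.
- weight: Polished steel check weight, 0.5 kg: cylinder 42 mm in diameter and 44 mm high with a knob 26 mm in diameter on a neck above it, 63 mm high in all. Origin: centre of its underside; z up. To be gripped by the cylinder. Belongs in the round dish.
- carton: Small plain cardboard specimen box (closed), 52 mm (its x) by 40 mm (its y) by 45 mm high, with a dark band round it. Origin: centre of its underside; z up. Starts in the round dish, belongs in the square tray.
- jar: Small closed glass jar with white screw cap and blank paper label, 46 mm in diameter, 58 mm high. Origin: centre of its underside; z up. Starts in the square tray, belongs on the weighing pan.
- round_dish: Round white dish fixed to the bench, 100 mm outside, 92 mm inside, floor 4 mm above the bench, rim 9 mm above the bench. Origin: centre of its underside.
- square_tray: Square white tray fixed to the bench, 100 mm outside, 92 mm inside, floor 4 mm above the bench, rim 9 mm above the bench. Origin: centre of its underside; x and y along its sides.
- mat: Empty cork mat fixed to the bench, 110 mm (its x) by 85 mm (its y), 4 mm thick: the free spot. Origin: centre of its underside.
Not all that is in view belongs to the job. Leave any green look-alike of the jar alone.

How it is judged:
By the outcome, as a careful person would: the job done as asked, in the order asked, and still so for the second after the job is handed in, with the robot touching nothing.
It also fails if it takes over 138 s, if anything falls off the work surface, if the arm or the gripper's body presses on something with over 40 N, if the wrist force passes 120 N, or if a joint passes its speed limit or range.

## Working session

There is one attempt and no reset: what is moved stays moved. The work goes in short steps, Python scripts to look and compute and a tool call to move; the robot and the scene stay as the last step left them, time stands still between calls to the robot, and variables do not carry over. Pictures are saved under pics/ and viewed, and the job is handed in when it is done.

Besides the shell and the picture viewer there is one more tool, called after "Emit:" in YAML: its name, and indented under it one key for each argument. arm_command: Moves the arm, as the interface text tells. Its arguments: {"type":"object","properties":{"translation":{"type":"array","items":{"type":"array","items":{"type":"number"}}},"yaw":{"type":"array","items":{"type":"number"}},"jaw":{"type":"array","items":{"type":"number"}}},"required":["translation","yaw","jaw"]}

```bash
mkdir -p pics
cat > h.py <<'E'
import numpy as np, cv2
from bench import robot, read_camera, get_calibration
def snap(n,f):
    im=read_camera(n); cv2.imwrite('pics/'+f,im[:,:,::-1]); return im
def ray(n,u,v):
    c=get_calibration(n);R=np.array(c['R']);t=np.array(c['t'])
    d=R.T@np.array([(u-c['cx'])/c['fx'],(v-c['cy'])/c['fy'],1]);return -R.T@t,d
def onz(n,u,v,z):
    o,d=ray(n,u,v);return o+d*(z-o[2])/d[2]
def proj(n,X):
    c=get_calibration(n);p=np.array(c['R'])@np.array(X)+np.array(c['t']);return np.array([c['fx']*p[0]/p[2]+c['cx'],c['fy']*p[1]/p[2]+c['cy']])
E
python3 - <<'E'
from h import *
print(robot.get_state())
for n in('side','top'):
    snap(n,n+'0.png');c=get_calibration(n);print(n,c['fx'],ray(n,256,192))
E
```

```text
{'clock': 0.0, 'qpos': array([-1.28678969,  0.62934753,  0.03842026,  1.51838717, -0.02697634,
        0.9963176 , -0.02003435]), 'dq': array([ 0.00046376, -0.00094568, -0.00132084,  0.00010175,  0.00039096,
       -0.0001879 , -0.00121264]), 'joint_efforts': array([-1.10970907e-04, -5.63406944e+01,  1.22587480e+00, -1.93434620e+01,
        1.09184714e-02,  1.03616720e-02,  6.52603134e-06]), 'ee_pos': array([0.22252518, 0.61007774, 0.24938164]), 'tcp_rot': array([-5.46631172e-01, -3.09335959e+00,  3.01263768e-03]), 'wrist_force': array([-0.38792338,  0.02610867,  0.1078865 ]), 'torque': array([ 0.01774372, -0.00360857, -0.01527303]), 'grip_width': 0.08533734113085864}
side 363.2558365191951 (array([ 0.31881323, -0.5106441 ,  0.62897401]), array([ 0.31426488,  0.60246157, -0.73447125]))
top 425.4357619357106 (array([ 0.43340766, -0.08600875,  0.99964808]), array([ 0.07388896,  0.00861574, -0.99725596]))
```

View pics/side0.png

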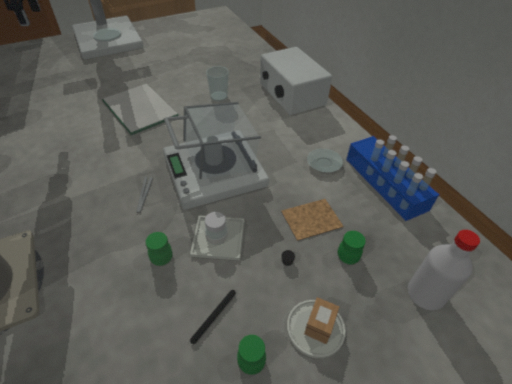

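View pics/top0.png

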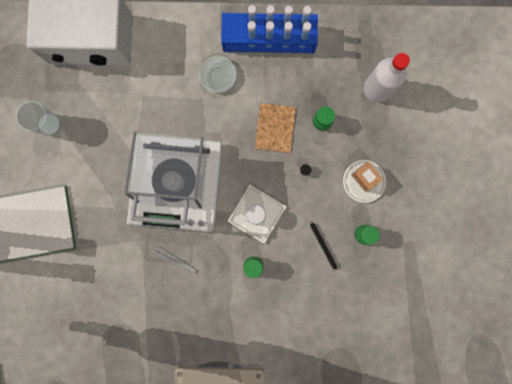

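Candidates in the top view:
- **Jar:** the white-capped one in the tray at (256,214). The green look-alikes are at (325,118), (253,267) and (367,234), and there is a bottle at (385,80).
- **Carton:** in the dish at (366,178).
- **Weight:** under the cover at (173,180).

Now I'll check these with crops.

Run:
```python
from h import *
a=cv2.imread('pics/top0.png');s=cv2.imread('pics/side0.png')
cv2.imwrite('pics/c1.png',cv2.resize(a[120:250,115:300],None,fx=4.3,fy=4.3,interpolation=cv2.INTER_CUBIC))
cv2.imwrite('pics/c2.png',cv2.resize(a[95:210,240:400],None,fx=5,fy=5,interpolation=cv2.INTER_CUBIC))
cv2.imwrite('pics/c3.png',cv2.resize(s[85:265,140:290],None,fx=3.3,fy=3.3,interpolation=cv2.INTER_CUBIC))
```

```text
(no output)
```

View pics/c1.png

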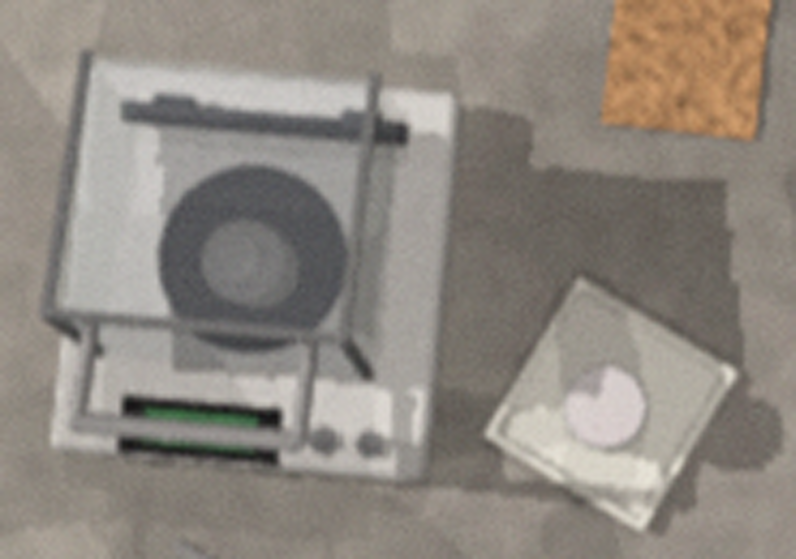

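View pics/c2.png

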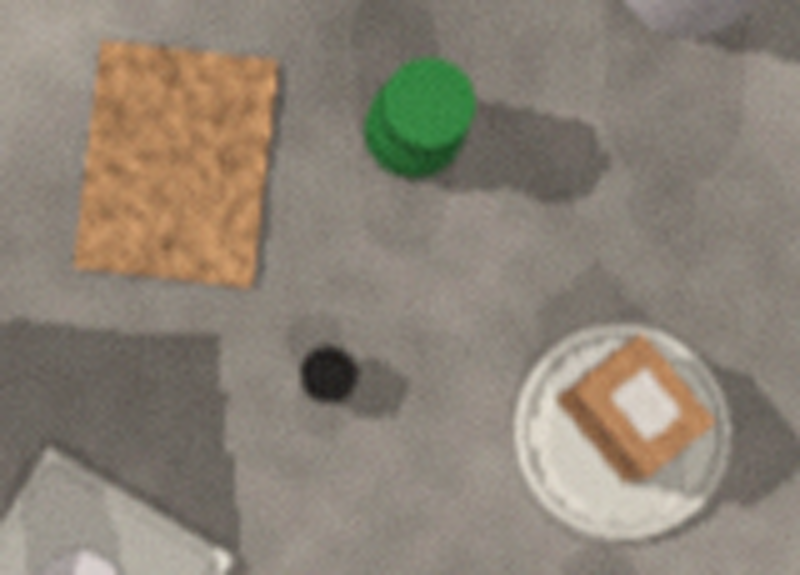

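View pics/c3.png

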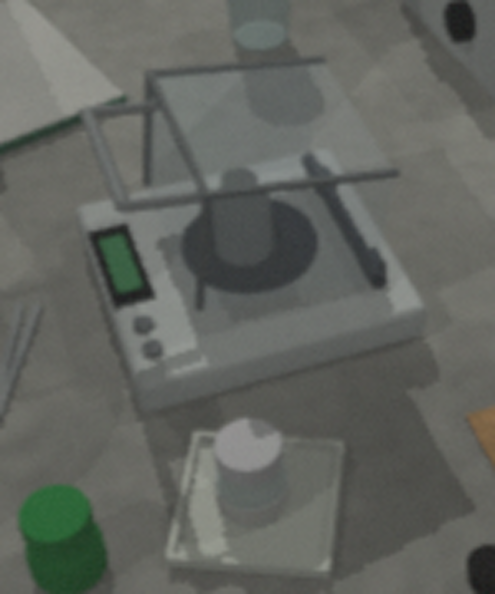

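The crops confirm the choice: the white-capped jar in the tray at (256,214), the carton with a label and band in the dish, the steel weight on the pan, and the handle bar near (160,220) in the top view with the cover a little ajar. Next I'll measure these positions.

```bash
cat >> h.py <<'E'
def tri(u1,u2):
    o1,d1=ray('top',*u1);o2,d2=ray('side',*u2)
    A=np.stack([d1,-d2],1);s,_,_,_=np.linalg.lstsq(A,o2-o1,rcond=None)
    p,q=o1+d1*s[0],o2+d2*s[1];return (p+q)/2,np.linalg.norm(p-q)
E
python3 - <<'E'
from h import *
np.set_printoptions(precision=4,suppress=True)
f=lambda x,y:(115+x/4.3,120+y/4.3)
g=lambda x,y:(240+x/5,95+y/5)
k=lambda x,y:(140+x/3.3,85+y/3.3)
print('handle',tri(f(192,429),k(107,158)))
print('hL',tri(f(78,422),k(88,112)),'hR',tri(f(305,438),k(125,203)))
print('pan',onz('top',*f(253,258),.045), 'side',onz('side',*k(250,245),.045))
for p in [(52,447),(430,480),(457,93)]: print('bal',onz('top',*f(*p),.034))
print('weight cyl top',onz('top',*f(250,263),.089+.0))
print('jar cap',onz('top',*f(605,406),.062), onz('side',*k(249,445),.062))
for p in [(581,277),(737,373),(643,530),(487,435)]: print('tray',onz('top',*f(*p),.009))
for p in [(101,42),(277,62),(252,288),(76,267)]: print('mat',onz('top',*g(*p),.004))
for p in [(642,336),(714,418),(637,482),(560,400)]: print('carton top',onz('top',*g(*p),.049))
for p in [(515,431),(731,431),(622,323),(622,539)]: print('dish',onz('top',*g(*p),.009))
for n,p in dict(grn1=(325,118),grn2=(253,267),grn3=(367,234),blk=(306,170)).items(): print(n,onz('top',*p,.05 if n!='blk' else .02))
E
```

```text
handle (array([0.438 , 0.113 , 0.1477]), np.float64(0.001891581744615764))
hL (array([0.4407, 0.1661, 0.1479]), np.float64(0.0028553704551006953)) hR (array([0.4343, 0.0595, 0.1523]), np.float64(0.0006831891491151095))
pan [0.5277 0.1083 0.045 ] side [0.5284 0.1046 0.045 ]
bal [0.4266 0.2135 0.034 ]
bal [0.4132 0.0134 0.034 ]
bal [0.6194 0.0043 0.034 ]
weight cyl top [0.5208 0.1007 0.089 ]
jar cap [ 0.4534 -0.0782  0.062 ] [ 0.4553 -0.0793  0.062 ]
tray [ 0.5243 -0.0633  0.009 ]
tray [ 0.4738 -0.1489  0.009 ]
tray [ 0.3882 -0.0996  0.009 ]
tray [ 0.4376 -0.0143  0.009 ]
mat [ 0.7188 -0.0832  0.004 ]
mat [ 0.7105 -0.167   0.004 ]
mat [ 0.602  -0.1567  0.004 ]
mat [ 0.6104 -0.0735  0.004 ]
carton top [ 0.5758 -0.3289  0.049 ]
carton top [ 0.5394 -0.3612  0.049 ]
carton top [ 0.51   -0.3268  0.049 ]
carton top [ 0.5462 -0.2923  0.049 ]
dish [ 0.536  -0.2801  0.009 ]
dish [ 0.5379 -0.3807  0.009 ]
dish [ 0.5878 -0.3298  0.009 ]
dish [ 0.4865 -0.3301  0.009 ]
grn1 [ 0.6746 -0.2305  0.05  ]
grn2 [ 0.3373 -0.0745  0.05  ]
grn3 [ 0.4151 -0.3259  0.05  ]
blk [ 0.5593 -0.1923  0.02  ]
```

Emit:
arm_command:
  translation:
    - [0.03, -0.05, 0]
    - [0.05, -0.1, 0]
    - [0.07, -0.15, 0]
    - [0.09, -0.2, 0]
    - [0.11, -0.25, 0]
    - [0.13, -0.3, 0]
    - [0.15, -0.35, 0]
    - [0.17, -0.4, 0]
    - [0.195, -0.45, 0]
    - [0.215, -0.497, 0]
  yaw: [-0.12, -0.25, -0.38, -0.51, -0.64, -0.77, -0.9, -1.03, -1.16, -1.277]
  jaw: [0.04, 0.04, 0.04, 0.04, 0.04, 0.04, 0.04, 0.04, 0.04, 0.04]

```text
clock: 1.1
ee_pos: [0.4211, 0.1504, 0.2504]
tcp_rot: [-2.288, -2.153, -0.001]
wrist_force: [1.1, 0.5, 0.2]
grip_width: 0.0402
```

```bash
cat >> h.py <<'E'
from scipy.spatial.transform import Rotation as Ro
def st():
    s=robot.get_state();R=Ro.from_rotvec(s['tcp_rot']).as_matrix();y=R[:,1]
    a=np.arctan2(y[1],y[0]);a=(a+np.pi/2)%np.pi-np.pi/2
    print('t%.2f'%s['clock'],'pos',np.round(s['ee_pos'],4),'jawang',round(a,3),'tilt',np.round(R[:2,2],3),'F',np.round(s['wrist_force'],1),'w',round(s['grip_width'],4),'q',np.round(s['qpos'],2));return s
E
python3 -c "
from h import *
read_camera('top');st()"
```

```text
t1.15 pos [0.4246 0.1415 0.251 ] jawang -0.076 tilt [ 0.004 -0.005] F [ 4.  -7.9  0.4] w 0.04 q [-0.72  0.37  0.44  2.06 -0.22  0.75 -0.22]
```

Emit:
arm_command:
  translation:
    - [0, 0, 0]
    - [0, 0, 0]
    - [0, 0, 0]
    - [0, 0, 0]
    - [0, 0, 0]
    - [0, 0, 0]
    - [0, 0, 0]
    - [0, 0, -0.01]
    - [0, 0, -0.02]
    - [0, 0, -0.03]
  yaw: [0, 0, 0, 0, 0, 0, 0, 0, 0, 0]
  jaw: [0.04, 0.04, 0.04, 0.04, 0.04, 0.04, 0.04, 0.04, 0.04, 0.04]

```text
clock: 2.15
ee_pos: [0.4204, 0.152, 0.2192]
tcp_rot: [-2.283, -2.158, 0.001]
wrist_force: [0.4, 0.6, 1.1]
grip_width: 0.04
```

```bash
python3 -c "
from h import *
snap('side','s1.png');snap('top','t1.png');st()"
```

```text
t2.25 pos [0.4196 0.1517 0.2186] jawang -0.056 tilt [-0.003 -0.002] F [-0.2 -0.8  0.2] w 0.04 q [-0.7   0.42  0.4   2.1  -0.26  0.67 -0.18]
```

View pics/s1.png

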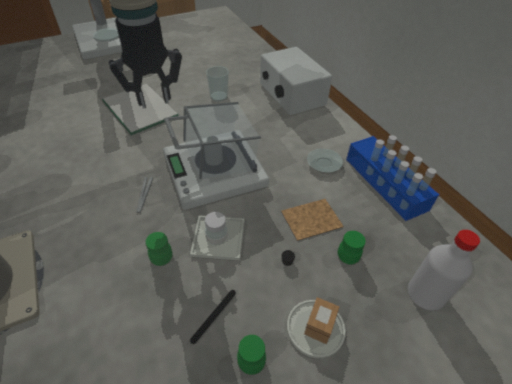

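View pics/t1.png

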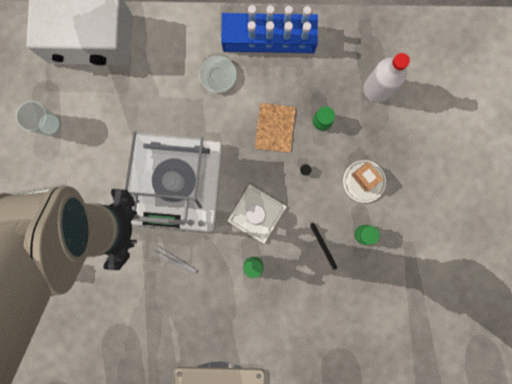

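Emit:
arm_command:
  translation:
    - [0.009, -0.02, 0]
    - [0.018, -0.039, 0]
    - [0.018, -0.039, 0]
    - [0.018, -0.039, -0.01]
    - [0.018, -0.039, -0.025]
    - [0.018, -0.039, -0.04]
    - [0.018, -0.039, -0.055]
    - [0.018, -0.039, -0.07]
    - [0.018, -0.039, -0.07]
    - [0.018, -0.039, -0.07]
  yaw: [0, 0, 0, 0, 0, 0, 0, 0, 0, 0]
  jaw: [0.04, 0.04, 0.04, 0.04, 0.04, 0.04, 0.04, 0.04, 0.04, 0.04]

```text
clock: 3.25
ee_pos: [0.4382, 0.1138, 0.15]
tcp_rot: [-2.281, -2.159, 0.002]
wrist_force: [-0.4, -0.1, 0.0]
grip_width: 0.0399
```

```bash
python3 -c "
from h import *
a=snap('side','s2.png');b=snap('top','t2.png');st()
cv2.imwrite('pics/s2c.png',cv2.resize(a[60:210,100:300,::-1],None,fx=4,fy=4))
cv2.imwrite('pics/t2c.png',cv2.resize(b[120:250,80:260,::-1],None,fx=4,fy=4))"
```

```text
t3.35 pos [0.4389 0.1136 0.1507] jawang -0.055 tilt [0.001 0.   ] F [-0.5  0.3  0.8] w 0.0399 q [-0.54  0.54  0.32  2.15 -0.35  0.49 -0.01]
```

View pics/s2c.png

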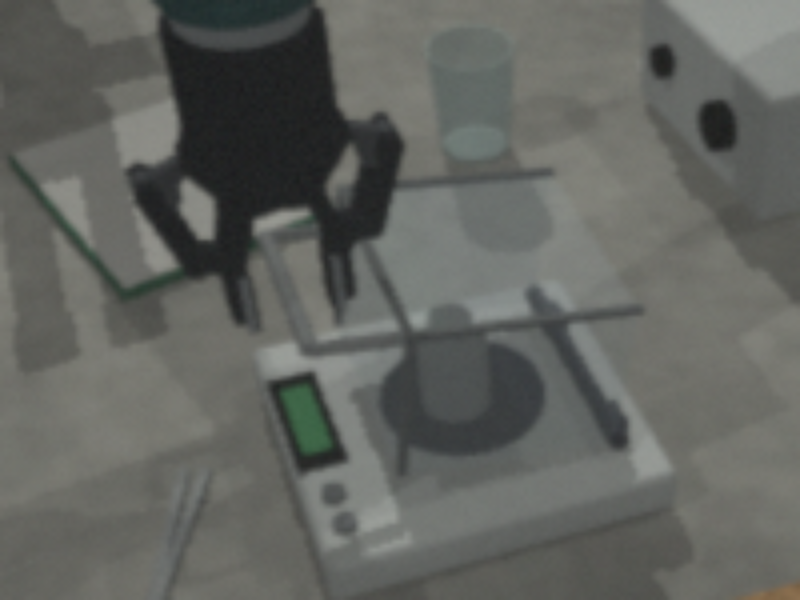

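View pics/t2c.png

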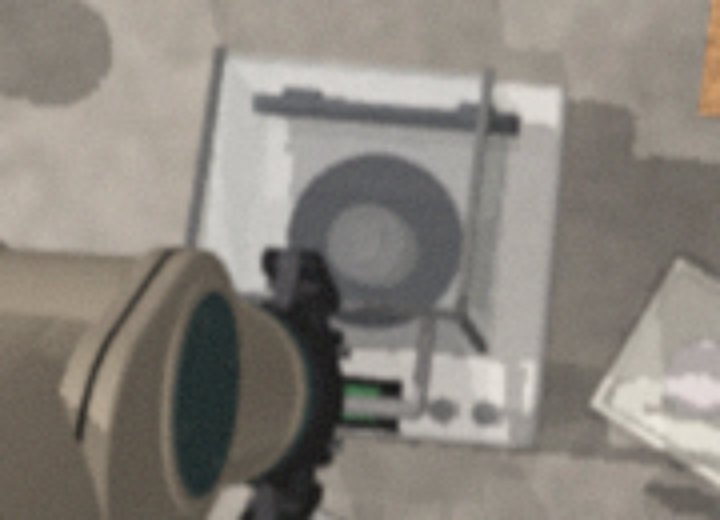

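The bar lies between the fingers, which are at about (240,320) and (340,310) in the side crop. Closing.

Emit:
arm_command:
  translation:
    - [0, 0, 0]
    - [0, 0, -0.002]
    - [0, 0, -0.002]
    - [0, 0, -0.002]
    - [0, 0, -0.002]
    - [0, 0, -0.002]
    - [0, 0, -0.002]
    - [0, 0, -0.002]
    - [0, 0, -0.002]
    - [0, 0, -0.002]
  yaw: [0, 0, 0, 0, 0, 0, 0, 0, 0, 0]
  jaw: [0.03, 0.02, 0.01, 0, 0, 0, 0, 0, 0, 0]

```text
clock: 4.35
ee_pos: [0.4361, 0.1134, 0.1481]
tcp_rot: [-2.28, -2.156, 0.006]
wrist_force: [-6.1, 0.7, 3.6]
grip_width: 0.008
```

Run:
```python
from h import *
s=st()
p=s['ee_pos'];ps=-.055
pan=np.array([.528,.107]);H=pan+.072*np.array([np.cos(ps),np.sin(ps)])
rel=p[:2]-H;r=rel@[np.cos(ps),np.sin(ps)]
th=np.arctan2(p[2]-.045,-r);print('angle',th-.41,'r',np.hypot(r,p[2]-.045))
t0=th;out=[]
for c in np.arange(th-.41,1.62,.06):
    a=c+.4104;d=.193*np.array([-np.cos(a)+np.cos(t0),np.sin(a)-np.sin(t0)])
    print(round(c,2),np.round([d[0]*np.cos(ps),d[0]*np.sin(ps),d[1]],3).tolist())
```

```text
t4.35 pos [0.4361 0.1134 0.1481] jawang -0.056 tilt [-0.005  0.   ] F [-6.1  0.7  3.6] w 0.008 q [-0.53  0.55  0.31  2.16 -0.35  0.49 -0.01]
angle 0.15094733208478567 r 0.1938197560425817
0.15 [0.0, -0.0, 0.0]
0.21 [0.006, -0.0, 0.01]
0.27 [0.013, -0.001, 0.019]
0.33 [0.021, -0.001, 0.028]
0.39 [0.029, -0.002, 0.036]
0.45 [0.038, -0.002, 0.044]
0.51 [0.047, -0.003, 0.051]
0.57 [0.056, -0.003, 0.058]
0.63 [0.066, -0.004, 0.064]
0.69 [0.076, -0.004, 0.069]
0.75 [0.086, -0.005, 0.074]
0.81 [0.097, -0.005, 0.079]
0.87 [0.108, -0.006, 0.082]
0.93 [0.119, -0.007, 0.085]
0.99 [0.131, -0.007, 0.088]
1.05 [0.142, -0.008, 0.089]
1.11 [0.154, -0.008, 0.09]
1.17 [0.165, -0.009, 0.09]
1.23 [0.177, -0.01, 0.09]
1.29 [0.188, -0.01, 0.089]
1.35 [0.2, -0.011, 0.087]
1.41 [0.211, -0.012, 0.084]
1.47 [0.222, -0.012, 0.081]
1.53 [0.233, -0.013, 0.077]
1.59 [0.244, -0.013, 0.073]
```

Emit:
arm_command:
  translation:
    - [0.006, 0, 0.01]
    - [0.013, -0.001, 0.019]
    - [0.021, -0.001, 0.028]
    - [0.029, -0.002, 0.036]
    - [0.038, -0.002, 0.044]
    - [0.047, -0.003, 0.051]
    - [0.056, -0.003, 0.058]
    - [0.066, -0.004, 0.064]
    - [0.066, -0.004, 0.064]
    - [0.066, -0.004, 0.064]
  yaw: [0, 0, 0, 0, 0, 0, 0, 0, 0, 0]
  jaw: [0, 0, 0, 0, 0, 0, 0, 0, 0, 0]

```text
clock: 5.35
ee_pos: [0.4996, 0.1091, 0.213]
tcp_rot: [-2.277, -2.152, 0.011]
wrist_force: [-13.7, 0.5, 19.6]
grip_width: 0.0075
```

Run:
```python
from h import *
st();a=snap('side','s3.png')
```

```text
t5.35 pos [0.4996 0.1091 0.213 ] jawang -0.056 tilt [-0.011  0.001] F [-13.7   0.5  19.6] w 0.0075 q [-0.53  0.51  0.39  1.94 -0.28  0.75 -0.04]
```

View pics/s3.png

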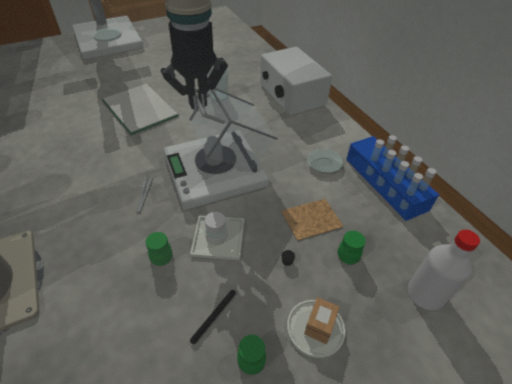

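Emit:
arm_command:
  translation:
    - [0.006, 0, 0.009]
    - [0.016, 0, 0.015]
    - [0.027, -0.001, 0.02]
    - [0.038, -0.001, 0.023]
    - [0.05, -0.002, 0.026]
    - [0.062, -0.003, 0.029]
    - [0.074, -0.004, 0.03]
    - [0.086, -0.004, 0.031]
    - [0.086, -0.004, 0.031]
    - [0.086, -0.004, 0.031]
  yaw: [0, 0, 0, 0, 0, 0, 0, 0, 0, 0]
  jaw: [0, 0, 0, 0, 0, 0, 0, 0, 0, 0]

```text
clock: 6.4
ee_pos: [0.5922, 0.103, 0.2441]
tcp_rot: [2.282, 2.154, 0.001]
wrist_force: [0.8, -5.2, 3.9]
grip_width: 0.0079
```

Run:
```python
from h import *
st();a=snap('side','s4.png')
```

```text
t6.40 pos [0.5922 0.103  0.2441] jawang -0.058 tilt [ 0.003 -0.002] F [ 0.8 -5.2  3.9] w 0.0079 q [-0.47  0.59  0.4   1.68 -0.27  0.92 -0.03]
```

View pics/s4.png

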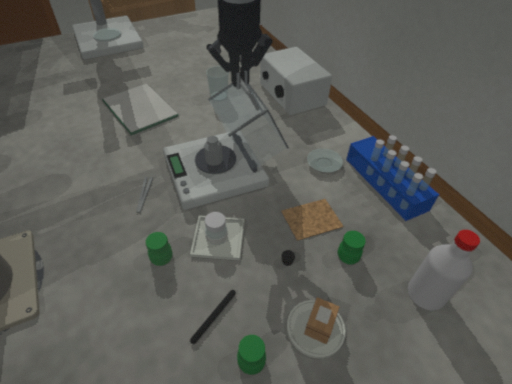

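Emit:
arm_command:
  translation:
    - [0.012, -0.001, 0]
    - [0.025, -0.001, 0]
    - [0.037, -0.002, -0.002]
    - [0.049, -0.003, -0.004]
    - [0.06, -0.003, -0.007]
    - [0.073, -0.004, -0.011]
    - [0.084, -0.005, -0.015]
    - [0.097, -0.005, -0.02]
    - [0.097, -0.005, -0.02]
    - [0.097, -0.005, -0.02]
  yaw: [0, 0, 0, 0, 0, 0, 0, 0, 0, 0]
  jaw: [0, 0, 0, 0, 0, 0, 0, 0, 0, 0]

```text
clock: 7.45
ee_pos: [0.6881, 0.0966, 0.2228]
tcp_rot: [2.282, 2.153, -0.005]
wrist_force: [1.5, -7.9, -0.8]
grip_width: 0.0076
```

Run:
```python
from h import *
st();a=snap('side','s5.png');snap('top','t5.png')
```

```text
t7.45 pos [0.6881 0.0966 0.2228] jawang -0.058 tilt [ 0.    -0.005] F [ 1.5 -7.9 -0.8] w 0.0076 q [-0.38  0.75  0.38  1.41 -0.29  1.03 -0.01]
```

View pics/s5.png

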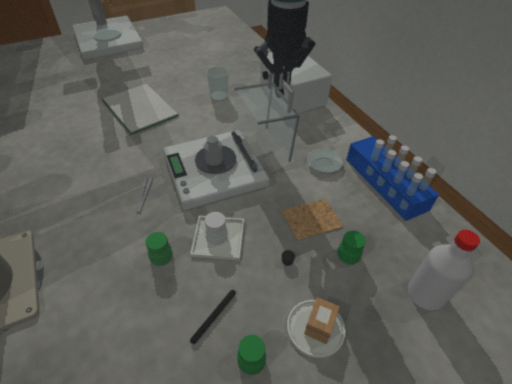

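Emit:
arm_command:
  translation:
    - [0, 0, 0]
    - [0, 0, 0]
    - [0, 0, 0]
    - [0, 0, 0]
    - [0, 0, 0.02]
    - [0, 0, 0.045]
    - [0, 0, 0.07]
    - [0, -0.02, 0.08]
    - [0, -0.06, 0.08]
    - [0, -0.1, 0.08]
  yaw: [0, 0, 0, 0, 0, 0, 0, 0, 0, 0]
  jaw: [0.02, 0.03, 0.04, 0.04, 0.04, 0.04, 0.04, 0.04, 0.04, 0.04]

```text
clock: 8.55
ee_pos: [0.6874, -0.0017, 0.3032]
tcp_rot: [2.281, 2.16, -0.001]
wrist_force: [0.3, -1.0, -1.3]
grip_width: 0.0398
```

Run:
```python
from h import *
st();a=snap('side','s6.png');b=snap('top','t6.png');
cv2.imwrite('pics/s6c.png',cv2.resize(a[70:330,120:400,::-1],None,fx=2.3,fy=2.3,interpolation=2))
cv2.imwrite('pics/t6c.png',cv2.resize(b[80:250,100:300,::-1],None,fx=3.5,fy=3.5,interpolation=2))
```

```text
t8.55 pos [ 0.6874 -0.0017  0.3032] jawang -0.055 tilt [ 0.    -0.001] F [ 0.3 -1.  -1.3] w 0.0398 q [-0.25  0.67  0.4   1.34 -0.26  1.18  0.12]
```

View pics/s6c.png

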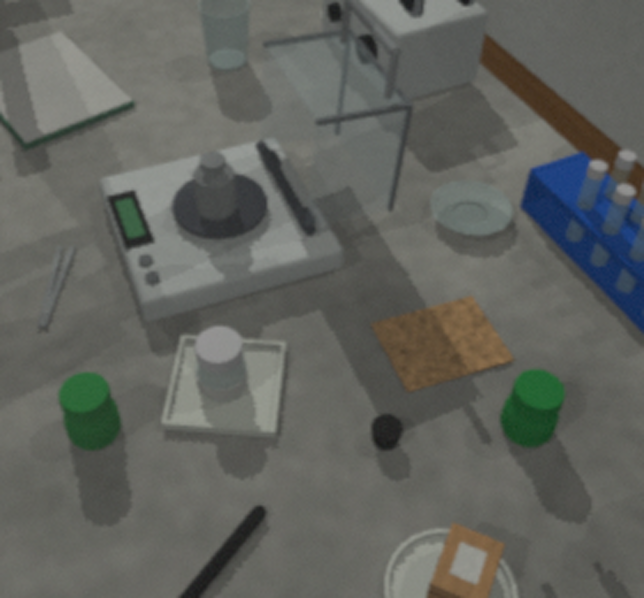

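View pics/t6c.png

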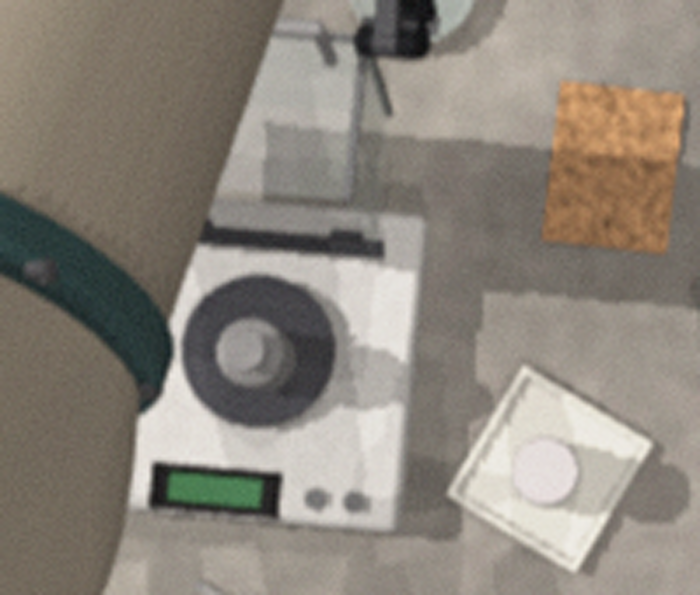

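The cover stands open behind the hinge. The weight is on the pan at about (169,179) in the top view, and the jar and carton are untouched. Next: the carton and weight positions.

Run:
```python
from h import *
np.set_printoptions(precision=4,suppress=True)
b=cv2.imread('pics/t6.png');a=cv2.imread('pics/s6.png')
cv2.imwrite('pics/w.png',cv2.resize(b[155:210,145:205],None,fx=10,fy=10,interpolation=2))
cv2.imwrite('pics/k.png',cv2.resize(b[155:210,335:395],None,fx=10,fy=10,interpolation=2))
cv2.imwrite('pics/ks.png',cv2.resize(a[285:365,280:355],None,fx=7,fy=7,interpolation=2))
cv2.imwrite('pics/ws.png',cv2.resize(a[130:190,180:255],None,fx=8,fy=8,interpolation=2))
```

```text
(no output)
```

View pics/w.png

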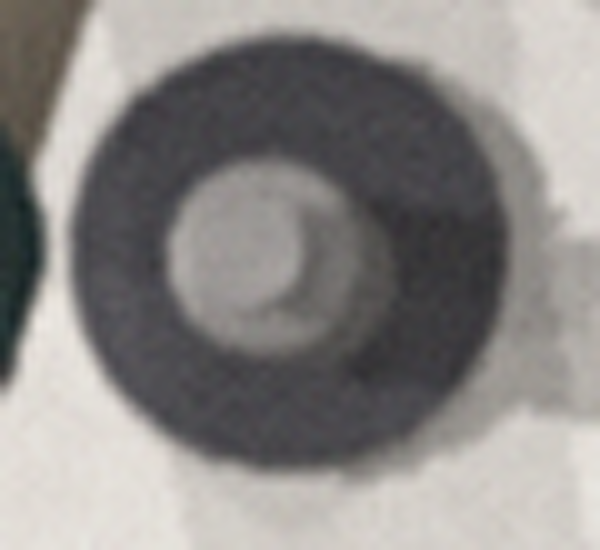

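View pics/k.png

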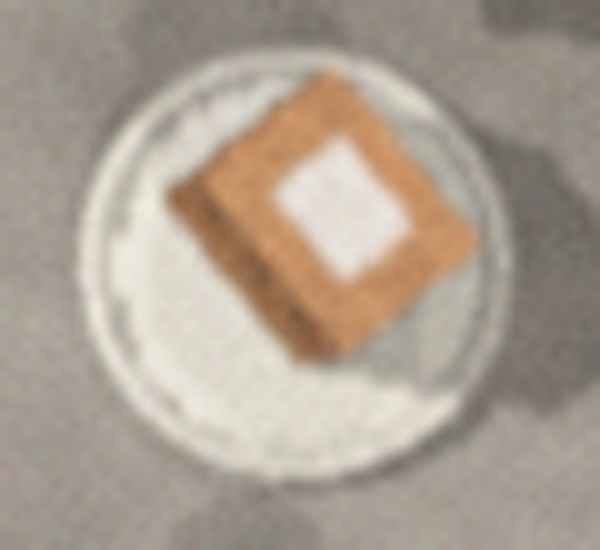

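View pics/ks.png

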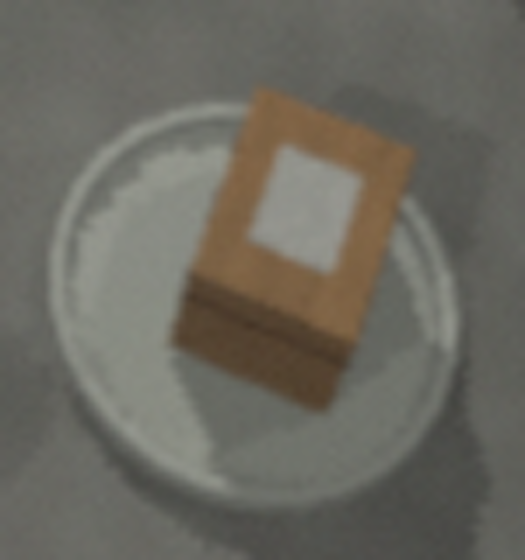

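View pics/ws.png

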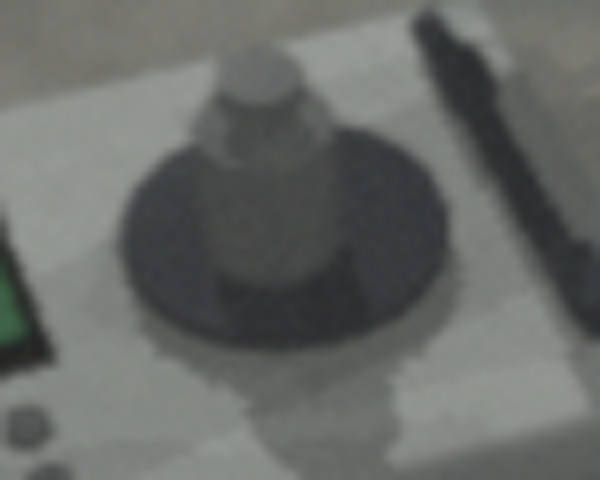

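Run:
```python
from h import *
np.set_printoptions(precision=4,suppress=True)
f=lambda x,y:(145+x/10-.45,155+y/10-.45)
k=lambda x,y:(335+x/10-.45,155+y/10-.45)
s=lambda x,y:(280+x/7-.4,285+y/7-.4)
w=lambda x,y:(180+x/8-.4,130+y/8-.4)
print('cyltop',onz('top',*f(265,257),.089),'knob',onz('top',*f(237,245),.108),'knob side',onz('side',*w(261,75),.108),'pan',onz('top',*f(291,250),.045),onz('side',*w(284,238),.045))
P=[onz('top',*k(*p),.049) for p in [(333,70),(480,243),(342,358),(203,185)]]
Q=[onz('side',*s(*p),.049) for p in [(258,88),(413,152),(355,340),(190,268)]]
for n,p in(('top',P),('side',Q)):
    p=np.array(p);print(n,p[:,:2].tolist(),p.mean(0));e=np.roll(p,-1,0)-p;print(np.linalg.norm(e,axis=1),np.degrees(np.arctan2(e[:,1],e[:,0]))%180)
print('dish',onz('top',*k(297,265),.009))
```

```text
cyltop [0.5227 0.1053 0.089 ] knob [0.5233 0.1073 0.108 ] knob side [0.5239 0.1049 0.108 ] pan [0.5287 0.1087 0.045 ] [0.5268 0.1049 0.045 ]
top [[0.5772560719745627, -0.3276818487274433], [0.5388209354198497, -0.36061848205657826], [0.5123901792843157, -0.3298348554294467], [0.5507200219871363, -0.2986472215229356]] [ 0.5448 -0.3292  0.049 ]
[0.0506 0.0406 0.0494 0.0393] [ 40.5946 130.6493  39.134  132.4256]
side [[0.5528794849250376, -0.2985818002959586], [0.5776744821121224, -0.32822675481805996], [0.5394429198488975, -0.36024406744095727], [0.5141427881266669, -0.33008913995265965]] [ 0.546  -0.3293  0.049 ]
[0.0386 0.0499 0.0394 0.0499] [129.9091  39.9447 129.9968  39.1239]
dish [ 0.5373 -0.3296  0.009 ]
```

Emit:
arm_command:
  translation:
    - [-0.014, -0.033, 0]
    - [-0.028, -0.066, -0.01]
    - [-0.042, -0.099, -0.02]
    - [-0.056, -0.132, -0.03]
    - [-0.071, -0.165, -0.04]
    - [-0.085, -0.197, -0.05]
    - [-0.099, -0.23, -0.06]
    - [-0.114, -0.263, -0.08]
    - [-0.128, -0.295, -0.09]
    - [-0.142, -0.328, -0.1]
  yaw: [-0.08, -0.16, -0.24, -0.32, -0.4, -0.48, -0.56, -0.64, -0.72, -0.81]
  jaw: [0.07, 0.07, 0.07, 0.07, 0.07, 0.07, 0.07, 0.07, 0.07, 0.07]

```text
clock: 9.65
ee_pos: [0.5437, -0.3297, 0.2022]
tcp_rot: [-2.95, -1.077, 0.002]
wrist_force: [1.0, 0.2, 0.1]
grip_width: 0.0701
```

```bash
python3 -c "
from h import *
read_camera('top');st()"
```

```text
t9.70 pos [ 0.5386 -0.3373  0.2013] jawang -0.883 tilt [-0.006 -0.006] F [-2.1 -5.3 -0.9] w 0.0698 q [ 0.18  0.73  0.57  1.62 -0.45  0.93  0.03]
```

Emit:
arm_command:
  translation:
    - [0, 0, 0]
    - [0, 0, -0.03]
    - [0, 0, -0.06]
    - [0, 0, -0.09]
    - [0, 0, -0.115]
    - [0, 0, -0.14]
    - [0, 0, -0.155]
    - [0, 0, -0.165]
    - [0, 0, -0.17]
    - [0, 0, -0.17]
  yaw: [0, 0, 0, 0, 0, 0, 0, 0, 0, 0]
  jaw: [0.07, 0.07, 0.07, 0.07, 0.07, 0.07, 0.07, 0.07, 0.07, 0.07]

```text
clock: 10.7
ee_pos: [0.5459, -0.3279, 0.0334]
tcp_rot: [2.948, 1.085, 0.0]
wrist_force: [0.4, 0.3, -0.1]
grip_width: 0.07
```

```bash
python3 -c "
from h import *
a=snap('side','s7.png');st()
cv2.imwrite('pics/s7c.png',cv2.resize(a[200:384,230:430,::-1],None,fx=3,fy=3))"
```

```text
t10.75 pos [ 0.5462 -0.3281  0.0339] jawang -0.866 tilt [ 0.001 -0.   ] F [ 0.3  0.6 -0.3] w 0.0697 q [ 0.25  0.94  0.42  1.7  -0.59  0.63  0.14]
```

View pics/s7c.png

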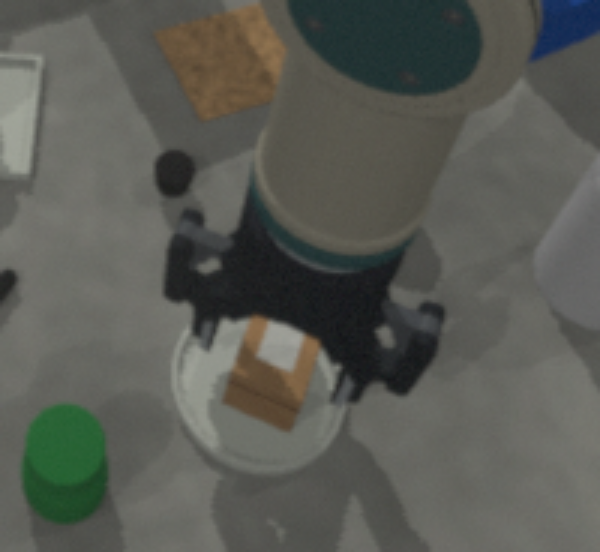

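The fingers straddle the carton's short side, so I'll close.

Emit:
arm_command:
  translation:
    - [0, -0.001, -0.002]
    - [0, -0.001, -0.002]
    - [0, -0.001, -0.002]
    - [0, -0.001, -0.002]
    - [0, -0.001, -0.002]
    - [0, -0.001, -0.002]
    - [0, -0.001, -0.002]
    - [0, -0.001, 0.02]
    - [0, -0.001, 0.05]
    - [0, -0.001, 0.08]
  yaw: [0, 0, 0, 0, 0, 0, 0, 0, 0, 0]
  jaw: [0.05, 0.03, 0.02, 0.02, 0.02, 0.02, 0.02, 0.02, 0.02, 0.02]

```text
clock: 11.75
ee_pos: [0.5451, -0.3283, 0.1134]
tcp_rot: [-2.947, -1.084, 0.002]
wrist_force: [0.5, -1.1, 0.1]
grip_width: 0.0394
```

```bash
python3 -c "
from h import *
st()"
```

```text
t11.75 pos [ 0.5451 -0.3283  0.1134] jawang -0.866 tilt [-0.002  0.001] F [ 0.5 -1.1  0.1] w 0.0394 q [ 0.21  0.83  0.49  1.68 -0.53  0.77  0.09]
```

Emit:
arm_command:
  translation:
    - [0, 0, 0.03]
    - [0.02, 0.035, 0.04]
    - [0.04, 0.07, 0.04]
    - [0.06, 0.105, 0.04]
    - [0.08, 0.14, 0.04]
    - [0.1, 0.18, 0.03]
    - [0.116, 0.209, 0.02]
    - [0.116, 0.209, 0.0]
    - [0.116, 0.209, -0.02]
    - [0.116, 0.209, -0.04]
  yaw: [0.03, 0.08, 0.13, 0.18, 0.24, 0.3, 0.34, 0.34, 0.34, 0.34]
  jaw: [0.02, 0.02, 0.02, 0.02, 0.02, 0.02, 0.02, 0.02, 0.02, 0.02]

```text
clock: 12.75
ee_pos: [0.6614, -0.1191, 0.0721]
tcp_rot: [-2.721, -1.568, 0.001]
wrist_force: [0.1, -0.9, -1.4]
grip_width: 0.039
```

```bash
python3 -c "
from h import *
a=snap('side','s8.png');st()
cv2.imwrite('pics/s8c.png',cv2.resize(a[130:330,200:430,::-1],None,fx=3,fy=3))"
```

```text
t12.80 pos [ 0.6591 -0.1186  0.0685] jawang -0.525 tilt [-0.007  0.001] F [-0.7  1.4 -3.9] w 0.0396 q [-0.09  0.92  0.41  1.59 -0.49  0.75  0.01]
```

View pics/s8c.png

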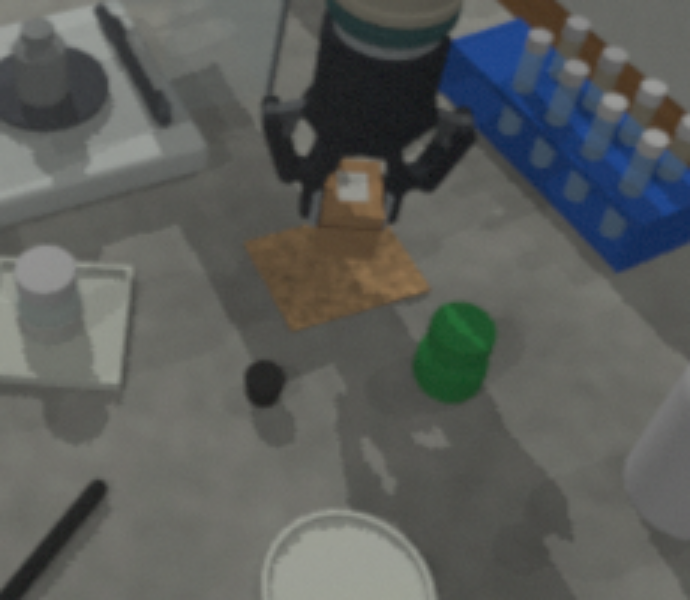

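The carton hangs level above the mat. I'll lower it, release it and rise.

Emit:
arm_command:
  translation:
    - [0, 0, -0.015]
    - [0, 0, -0.028]
    - [0, 0, -0.036]
    - [0, 0, -0.04]
    - [0, 0, -0.04]
    - [0, 0, -0.04]
    - [0, 0, -0.04]
    - [0, 0, -0.04]
    - [0, 0, -0.02]
    - [0, 0, 0.02]
  yaw: [0, 0, 0, 0, 0, 0, 0, 0, 0, 0]
  jaw: [0.02, 0.02, 0.02, 0.02, 0.02, 0.06, 0.06, 0.06, 0.06, 0.06]

```text
clock: 13.8
ee_pos: [0.6594, -0.119, 0.0911]
tcp_rot: [-2.719, -1.565, 0.007]
wrist_force: [0.7, 0.2, 0.6]
grip_width: 0.0601
```

```bash
python3 -c "
from h import *
st()"
```

```text
t13.80 pos [ 0.6594 -0.119   0.0911] jawang -0.526 tilt [-0.006  0.001] F [0.7 0.2 0.6] w 0.0601 q [-0.1   0.89  0.43  1.58 -0.47  0.79  0.  ]
```

Emit:
arm_command:
  translation:
    - [0, 0, 0.045]
    - [-0.02, 0.01, 0.09]
    - [-0.05, 0.03, 0.12]
    - [-0.08, 0.06, 0.12]
    - [-0.11, 0.09, 0.12]
    - [-0.137, 0.12, 0.12]
    - [-0.137, 0.155, 0.12]
    - [-0.137, 0.19, 0.11]
    - [-0.137, 0.225, 0.1]
    - [-0.137, 0.225, 0.1]
  yaw: [0, 0.05, 0.1, 0.15, 0.2, 0.25, 0.3, 0.38, 0.47, 0.47]
  jaw: [0.07, 0.07, 0.07, 0.07, 0.07, 0.07, 0.07, 0.07, 0.07, 0.07]

```text
clock: 14.8
ee_pos: [0.5236, 0.1115, 0.1924]
tcp_rot: [-2.269, -2.167, -0.002]
wrist_force: [-0.3, -0.3, -0.1]
grip_width: 0.0698
```

```bash
python3 -c "
from h import *
a=snap('side','s9.png');b=snap('top','t9.png');st()"
```

```text
t14.90 pos [0.5246 0.1058 0.1934] jawang -0.055 tilt [ 0. -0.] F [ 0.2 -0.3  0.4] w 0.0703 q [-0.51  0.57  0.39  1.91 -0.31  0.72  0.  ]
```

View pics/s9.png

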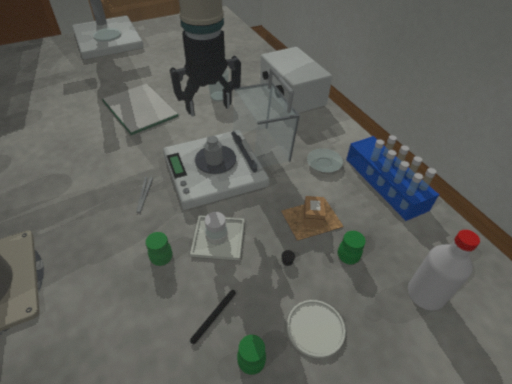

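View pics/t9.png

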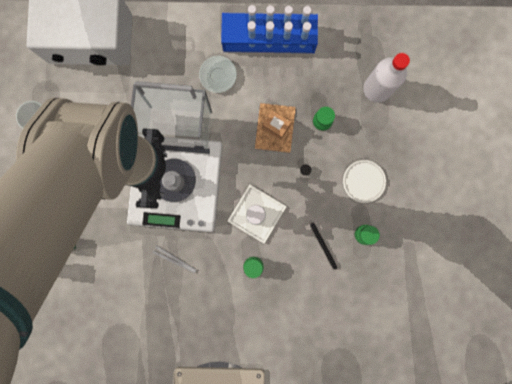

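The carton stands on the mat at (277,124) in the top view, and the gripper is above the weight. Descending.

Emit:
arm_command:
  translation:
    - [-0.001, 0, -0.02]
    - [-0.001, 0, -0.04]
    - [-0.001, 0, -0.06]
    - [-0.001, 0, -0.08]
    - [-0.001, 0, -0.1]
    - [-0.001, 0, -0.115]
    - [-0.001, 0, -0.12]
    - [-0.001, 0, -0.12]
    - [-0.001, 0, -0.12]
    - [-0.001, 0, -0.12]
  yaw: [0, 0, 0, 0, 0, 0, 0, 0, 0, 0]
  jaw: [0.07, 0.07, 0.07, 0.07, 0.07, 0.07, 0.07, 0.07, 0.07, 0.07]

```text
clock: 15.9
ee_pos: [0.5245, 0.1049, 0.0743]
tcp_rot: [2.283, 2.157, 0.002]
wrist_force: [-0.0, -0.4, 0.9]
grip_width: 0.0697
```

```bash
python3 -c "
from h import *
a=snap('side','s10.png');st()
cv2.imwrite('pics/s10c.png',cv2.resize(a[60:210,130:330,::-1],None,fx=4,fy=4))"
```

```text
t15.95 pos [0.5244 0.1051 0.0742] jawang -0.056 tilt [0.002 0.   ] F [-0.1 -0.1 -0. ] w 0.0699 q [-0.42  0.75  0.26  1.98 -0.42  0.46  0.09]
```

View pics/s10c.png

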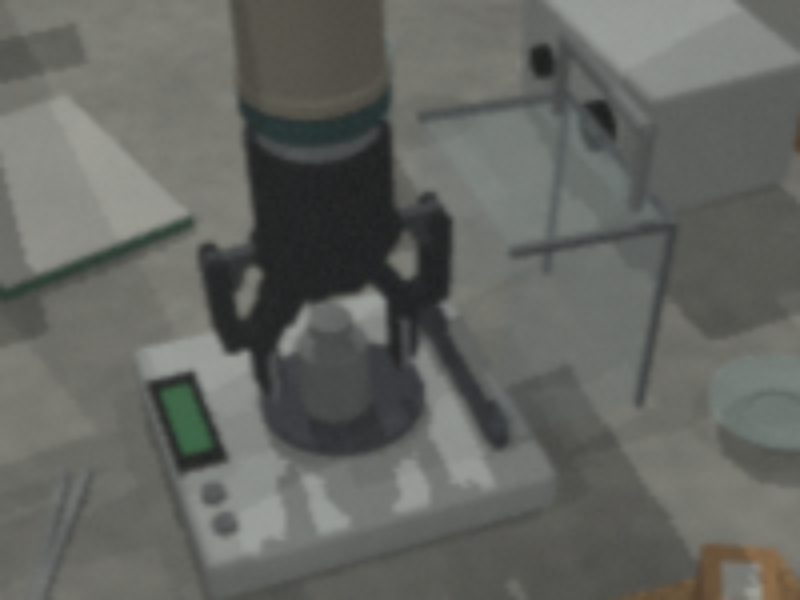

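Emit:
arm_command:
  translation:
    - [-0.001, 0, -0.003]
    - [-0.001, 0, -0.003]
    - [-0.001, 0, -0.003]
    - [-0.001, 0, -0.003]
    - [-0.001, 0, -0.003]
    - [-0.001, 0, -0.003]
    - [-0.001, 0, -0.003]
    - [-0.001, 0, 0.01]
    - [-0.001, 0, 0.035]
    - [-0.001, 0, 0.07]
  yaw: [0, 0, 0, 0, 0, 0, 0, 0, 0, 0]
  jaw: [0.05, 0.03, 0.02, 0.02, 0.02, 0.02, 0.02, 0.02, 0.02, 0.02]

```text
clock: 16.95
ee_pos: [0.5209, 0.1049, 0.1428]
tcp_rot: [-2.281, -2.156, 0.007]
wrist_force: [1.8, 0.8, -5.5]
grip_width: 0.0402
```

```bash
python3 -c "
from h import *
a=snap('side','s11.png');st()
cv2.imwrite('pics/s11c.png',cv2.resize(a[30:210,130:330,::-1],None,fx=3,fy=3))"
```

```text
t17.00 pos [0.5245 0.1051 0.1486] jawang -0.057 tilt [0.005 0.001] F [ 1.1  0.6 -0.9] w 0.0406 q [-0.48  0.63  0.35  1.95 -0.36  0.62  0.04]
```

View pics/s11c.png

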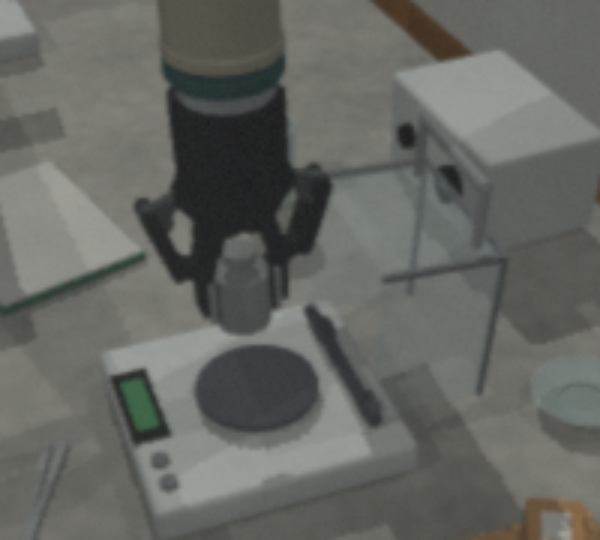

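Emit:
arm_command:
  translation:
    - [0, 0, 0.02]
    - [0.001, -0.02, 0.03]
    - [0.002, -0.06, 0.03]
    - [0.003, -0.1, 0.03]
    - [0.005, -0.14, 0.03]
    - [0.006, -0.18, 0.03]
    - [0.008, -0.22, 0.03]
    - [0.009, -0.26, 0.03]
    - [0.01, -0.29, 0.03]
    - [0.01, -0.31, 0.03]
  yaw: [0, 0, -0.05, -0.1, -0.15, -0.2, -0.25, -0.3, -0.35, -0.4]
  jaw: [0.02, 0.02, 0.02, 0.02, 0.02, 0.02, 0.02, 0.02, 0.02, 0.02]

```text
clock: 18.0
ee_pos: [0.5319, -0.2078, 0.1733]
tcp_rot: [2.67, 1.654, -0.002]
wrist_force: [-0.0, -0.6, -4.8]
grip_width: 0.0404
```

```bash
python3 -c "
from h import *
st()"
```

```text
t18.00 pos [ 0.5319 -0.2078  0.1733] jawang -0.462 tilt [-0.001 -0.001] F [-0.  -0.6 -4.8] w 0.0404 q [ 0.04  0.65  0.45  1.83 -0.4   0.75  0.24]
```

Emit:
arm_command:
  translation:
    - [0.001, -0.03, 0]
    - [0.002, -0.06, 0]
    - [0.003, -0.09, 0]
    - [0.004, -0.115, 0]
    - [0.004, -0.124, 0]
    - [0.004, -0.124, -0.02]
    - [0.004, -0.124, -0.04]
    - [0.004, -0.124, -0.06]
    - [0.004, -0.124, -0.08]
    - [0.004, -0.124, -0.08]
  yaw: [0, 0, 0, 0, 0, 0, 0, 0, 0, 0]
  jaw: [0.02, 0.02, 0.02, 0.02, 0.02, 0.02, 0.02, 0.02, 0.02, 0.02]

```text
clock: 19.0
ee_pos: [0.5352, -0.3252, 0.0902]
tcp_rot: [-2.659, -1.659, 0.003]
wrist_force: [-1.4, 0.9, -5.1]
grip_width: 0.0403
```

```bash
python3 -c "
from h import *
a=snap('side','s12.png');b=snap('top','t12.png');st()
cv2.imwrite('pics/s12c.png',cv2.resize(a[200:384,230:430,::-1],None,fx=3,fy=3))"
```

```text
t19.10 pos [ 0.5369 -0.3276  0.0932] jawang -0.455 tilt [-0.001  0.001] F [ 0.6 -0.7 -4.8] w 0.0406 q [ 0.28  0.83  0.37  1.71 -0.44  0.69  0.43]
```

View pics/s12c.png

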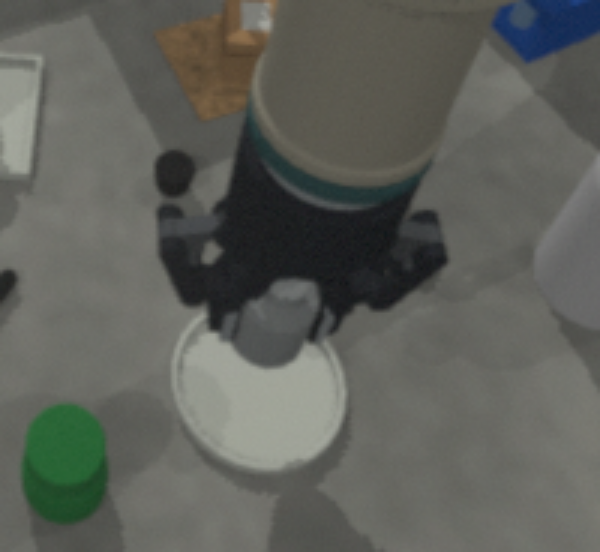

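Emit:
arm_command:
  translation:
    - [0, -0.002, -0.02]
    - [0, -0.002, -0.04]
    - [0, -0.002, -0.055]
    - [0, -0.002, -0.062]
    - [0, -0.002, -0.063]
    - [0, -0.002, -0.063]
    - [0, -0.002, -0.063]
    - [0, -0.002, -0.063]
    - [0, -0.002, -0.063]
    - [0, -0.002, -0.063]
  yaw: [0, 0, 0, 0, 0, 0, 0, 0, 0, 0]
  jaw: [0.02, 0.02, 0.02, 0.02, 0.02, 0.02, 0.02, 0.05, 0.06, 0.06]

```text
clock: 20.1
ee_pos: [0.5374, -0.3314, 0.0313]
tcp_rot: [2.665, 1.661, 0.001]
wrist_force: [-0.8, 0.2, 0.1]
grip_width: 0.0601
```

```bash
python3 -c "
from h import *
st()"
```

```text
t20.10 pos [ 0.5374 -0.3314  0.0313] jawang -0.456 tilt [ 0.002 -0.001] F [-0.8  0.2  0.1] w 0.0601 q [ 0.32  0.92  0.32  1.72 -0.48  0.58  0.47]
```

Emit:
arm_command:
  translation:
    - [0, 0, 0]
    - [0, 0, 0.02]
    - [0, 0, 0.05]
    - [0, 0, 0.09]
    - [0, 0, 0.13]
    - [-0.01, 0.03, 0.15]
    - [-0.02, 0.07, 0.15]
    - [-0.03, 0.11, 0.15]
    - [-0.04, 0.15, 0.15]
    - [-0.04, 0.15, 0.15]
  yaw: [0, 0, 0, 0, 0, 0, 0, 0, 0, 0]
  jaw: [0.065, 0.065, 0.065, 0.065, 0.065, 0.065, 0.065, 0.065, 0.065, 0.065]

```text
clock: 21.1
ee_pos: [0.4955, -0.1738, 0.18]
tcp_rot: [-2.654, -1.668, -0.001]
wrist_force: [1.1, -0.4, -0.1]
grip_width: 0.0651
```

```bash
python3 -c "
from h import *
a=snap('side','s13.png');b=snap('top','t13.png');st()"
```

```text
t21.20 pos [ 0.4971 -0.1801  0.1807] jawang -0.454 tilt [ 0.001 -0.   ] F [ 0.6 -0.7  0.6] w 0.0648 q [-0.01  0.59  0.45  1.94 -0.39  0.7   0.23]
```

View pics/s13.png

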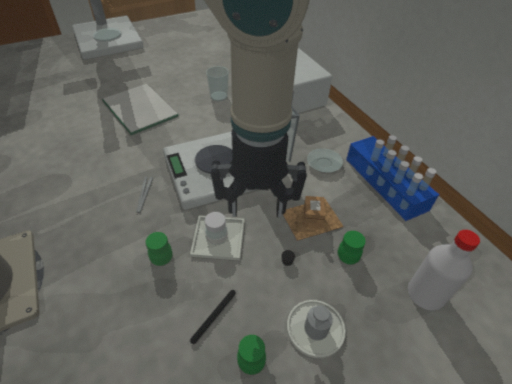

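View pics/t13.png

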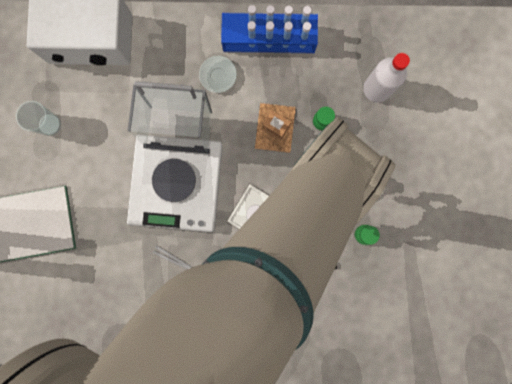

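Emit:
arm_command:
  translation:
    - [-0.015, 0.03, 0]
    - [-0.03, 0.07, 0]
    - [-0.043, 0.101, 0]
    - [-0.043, 0.101, 0]
    - [-0.043, 0.101, -0.02]
    - [-0.043, 0.101, -0.04]
    - [-0.043, 0.101, -0.06]
    - [-0.043, 0.101, -0.08]
    - [-0.043, 0.101, -0.09]
    - [-0.043, 0.101, -0.09]
  yaw: [0, -0.07, -0.07, -0.07, -0.07, -0.07, -0.07, -0.07, -0.07, -0.07]
  jaw: [0.07, 0.07, 0.07, 0.07, 0.07, 0.07, 0.07, 0.07, 0.07, 0.07]

```text
clock: 22.2
ee_pos: [0.4537, -0.0813, 0.0894]
tcp_rot: [-2.724, -1.564, 0.002]
wrist_force: [0.1, -1.8, -0.6]
grip_width: 0.07
```

```bash
python3 -c "
from h import *
a=snap('side','s14.png');b=snap('top','t14.png');st()
cv2.imwrite('pics/s14c.png',cv2.resize(a[130:290,130:330,::-1],None,fx=3.5,fy=3.5))
cv2.imwrite('pics/t14c.png',cv2.resize(b[90:250,230:400,::-1],None,fx=3.5,fy=3.5))
cv2.imwrite('pics/s14d.png',cv2.resize(a[280:364,270:360,::-1],None,fx=6,fy=6))"
```

```text
t22.30 pos [ 0.4543 -0.0809  0.0906] jawang -0.527 tilt [ 0.001 -0.001] F [0.5 0.4 0.2] w 0.0704 q [-0.1   0.67  0.32  2.17 -0.56  0.38  0.15]
```

View pics/s14c.png

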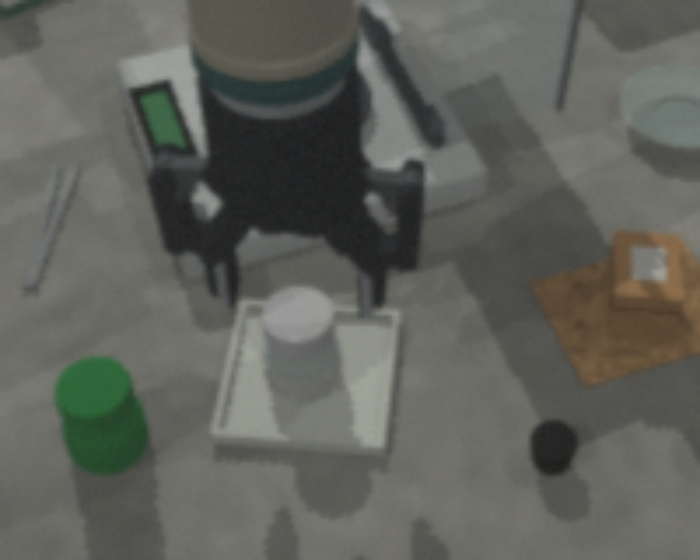

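View pics/t14c.png

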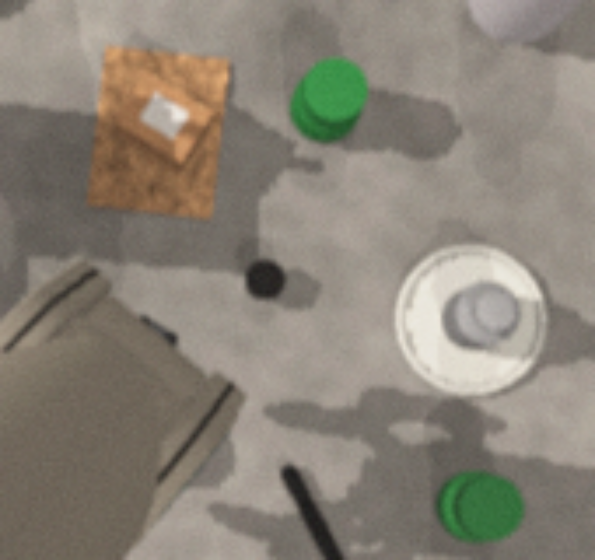

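View pics/s14d.png

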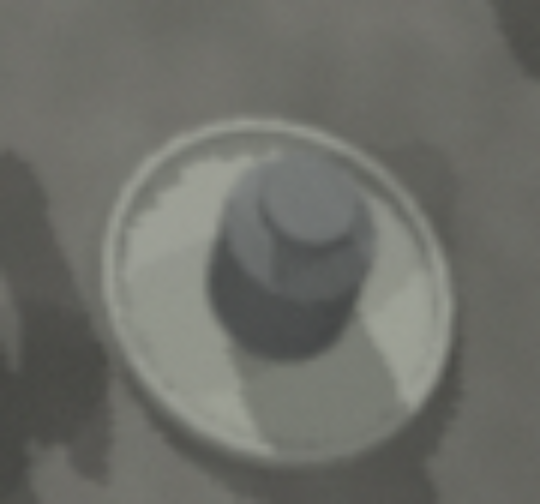

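```bash
python3 -c "
from h import *
print(onz('top',371.3,177.8,.067),onz('side',321.3,313.6,.067), 'dish side',onz('side',270+279/6-.4,280+291/6-.4,.009))
c=lambda x,y:(230+x/3.5-.4,90+y/3.5-.4)
print('carton',[onz('top',*c(*p),.049)[:2] for p in [(166,116)]])"
```

```text
[ 0.53867672 -0.33075276  0.067     ] [ 0.53728984 -0.33247447  0.067     ] dish side [ 0.53740766 -0.33226044  0.009     ]
carton [array([ 0.66198573, -0.12229846])]
```

Emit:
arm_command:
  translation:
    - [0, 0.001, -0.015]
    - [0, 0.001, -0.03]
    - [0, 0.001, -0.045]
    - [0, 0.001, -0.055]
    - [0, 0.001, -0.058]
    - [0, 0.001, -0.058]
    - [0, 0.001, -0.058]
    - [0, 0.001, -0.058]
    - [0, 0.001, -0.058]
    - [0, 0.001, -0.058]
  yaw: [0, 0, 0, 0, 0, 0, 0, 0, 0, 0]
  jaw: [0.07, 0.07, 0.07, 0.07, 0.07, 0.07, 0.05, 0.03, 0.03, 0.03]

```text
clock: 23.3
ee_pos: [0.4543, -0.0789, 0.0335]
tcp_rot: [2.722, 1.567, 0.003]
wrist_force: [-0.1, -0.1, 7.6]
grip_width: 0.0436
```

Emit:
arm_command:
  translation:
    - [0, 0, 0]
    - [0, 0, 0.015]
    - [0, 0, 0.04]
    - [0.02, -0.01, 0.06]
    - [0.05, -0.02, 0.06]
    - [0.08, -0.03, 0.06]
    - [0.1, -0.041, 0.06]
    - [0.1, -0.041, 0.04]
    - [0.1, -0.041, 0.03]
    - [0.1, -0.041, 0.03]
  yaw: [0, 0, 0, 0, 0, 0, 0, 0, 0, 0]
  jaw: [0.03, 0.03, 0.03, 0.03, 0.03, 0.03, 0.03, 0.03, 0.03, 0.03]

```text
clock: 24.3
ee_pos: [0.552, -0.1191, 0.0611]
tcp_rot: [-2.72, -1.566, 0.004]
wrist_force: [-0.2, 0.7, -1.3]
grip_width: 0.0434
```

```bash
python3 -c "
from h import *
a=snap('side','s15.png');st()
cv2.imwrite('pics/s15c.png',cv2.resize(a[130:290,130:330,::-1],None,fx=3.5,fy=3.5))"
```

```text
t24.35 pos [ 0.5525 -0.1194  0.0618] jawang -0.526 tilt [-0.002  0.001] F [ 0.1  0.6 -1.3] w 0.0438 q [-0.1   0.83  0.42  1.9  -0.62  0.55  0.21]
```

View pics/s15c.png

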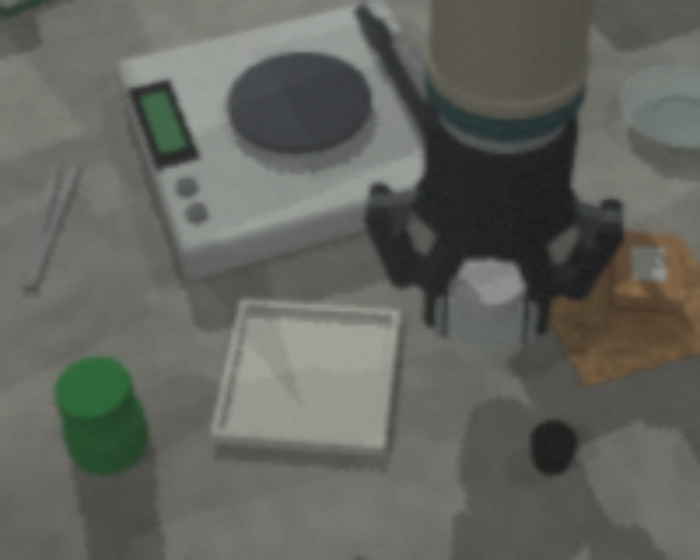

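The jar is held upright over free bench between the tray and the mat. Setting it down.

Emit:
arm_command:
  translation:
    - [0, 0, -0.015]
    - [0, 0, -0.025]
    - [0, 0, -0.032]
    - [0, 0, -0.033]
    - [0, 0, -0.033]
    - [0, 0, -0.033]
    - [0, 0, -0.033]
    - [0, 0, -0.033]
    - [0, 0, 0]
    - [0, 0, 0.04]
  yaw: [0, 0, 0, 0, 0, 0, 0, 0, 0, 0]
  jaw: [0.03, 0.03, 0.03, 0.03, 0.03, 0.06, 0.065, 0.065, 0.065, 0.065]

```text
clock: 25.35
ee_pos: [0.5524, -0.1196, 0.1015]
tcp_rot: [-2.721, -1.566, 0.005]
wrist_force: [1.6, 0.5, 1.3]
grip_width: 0.0647
```

```bash
python3 -c "
from h import *
st()"
```

```text
t25.35 pos [ 0.5524 -0.1196  0.1015] jawang -0.526 tilt [-0.004  0.001] F [1.6 0.5 1.3] w 0.0647 q [-0.14  0.77  0.48  1.89 -0.58  0.63  0.18]
```

Emit:
arm_command:
  translation:
    - [0.02, 0, 0.015]
    - [0.05, 0, 0.015]
    - [0.08, 0, 0.015]
    - [0.108, -0.001, 0.015]
    - [0.108, -0.001, 0]
    - [0.108, -0.001, -0.02]
    - [0.108, -0.001, -0.04]
    - [0.108, -0.001, -0.06]
    - [0.108, -0.001, -0.07]
    - [0.108, -0.001, -0.07]
  yaw: [0, 0, 0, 0, 0, 0, 0, 0, 0, 0]
  jaw: [0.065, 0.065, 0.065, 0.065, 0.065, 0.065, 0.065, 0.065, 0.065, 0.065]

```text
clock: 26.35
ee_pos: [0.6599, -0.1206, 0.0303]
tcp_rot: [-2.721, -1.566, 0.005]
wrist_force: [-0.2, -0.4, 0.1]
grip_width: 0.0652
```

```bash
python3 -c "
from h import *
a=snap('side','s16.png');st()
cv2.imwrite('pics/s16c.png',cv2.resize(a[130:290,190:390,::-1],None,fx=3.5,fy=3.5))"
```

```text
t26.40 pos [ 0.6609 -0.1209  0.0317] jawang -0.526 tilt [-0.002  0.   ] F [-0.2 -0.   0.2] w 0.0647 q [-0.11  0.98  0.46  1.59 -0.6   0.71  0.11]
```

View pics/s16c.png

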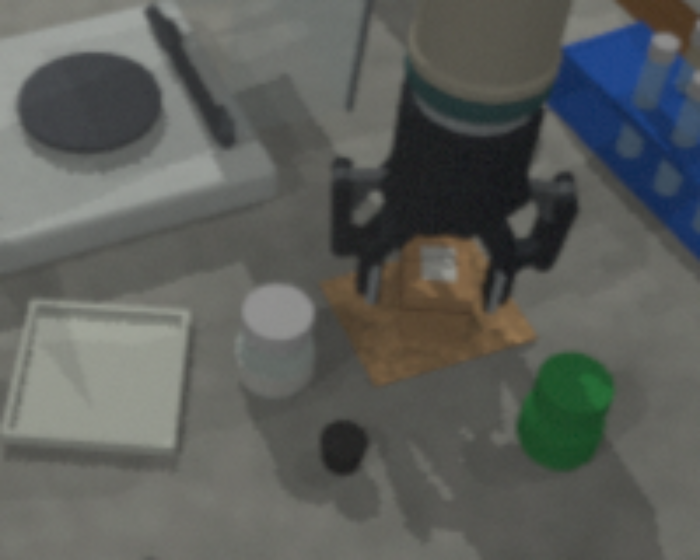

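Jar upright on the bench; fingers straddle the carton. Grip and lift.

Emit:
arm_command:
  translation:
    - [0, 0, 0]
    - [0, 0, 0]
    - [0, 0, 0]
    - [0, 0, 0]
    - [0, 0, 0]
    - [0, 0, 0]
    - [0, 0, 0.02]
    - [0, 0, 0.05]
    - [0, 0, 0.09]
    - [0, 0, 0.1]
  yaw: [0, 0, 0, 0, 0, 0, 0, 0, 0, 0]
  jaw: [0.05, 0.03, 0.02, 0.02, 0.02, 0.02, 0.02, 0.02, 0.02, 0.02]

```text
clock: 27.4
ee_pos: [0.664, -0.1219, 0.1367]
tcp_rot: [2.718, 1.565, 0.008]
wrist_force: [1.2, -0.4, -0.5]
grip_width: 0.0395
```

```bash
python3 -c "
from h import *
b=snap('top','t17.png');st()"
```

```text
t27.45 pos [ 0.664  -0.1216  0.1366] jawang -0.526 tilt [ 0.007 -0.001] F [ 0.6  0.1 -0.1] w 0.0397 q [-0.16  0.85  0.54  1.56 -0.53  0.88  0.05]
```

View pics/t17.png

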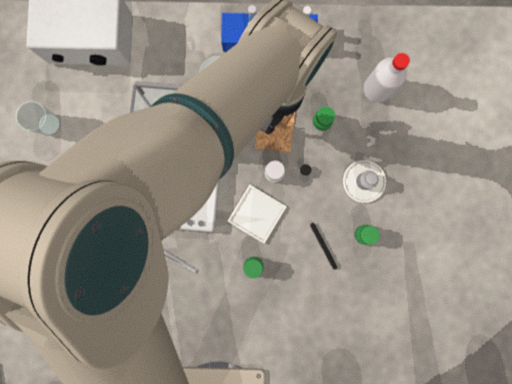

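```bash
python3 -c "
from h import *
np.set_printoptions(precision=4,suppress=True)
for n,box in(('top',(218,180,80,70)),('side',(180,205,75,65))):
    im=cv2.imread('pics/t17.png' if n=='top' else 'pics/s16.png');x,y,w,h=box
    g=cv2.cvtColor(im[y:y+h,x:x+w],cv2.COLOR_BGR2GRAY)
    _,m=cv2.threshold(cv2.GaussianBlur(g,(3,3),0),0,255,cv2.THRESH_OTSU)
    cs,_=cv2.findContours(m,0,2)
    c=max(cs,key=lambda c:cv2.contourArea(c)); hull=cv2.convexHull(c);print(n,cv2.contourArea(hull))
    P=np.array([onz(n,x+p[0][0],y+p[0][1],.009)[:2] for p in hull],np.float32);print(cv2.minAreaRect(P*1000))
"
```

```text
top 1865.0
((456.70245361328125, -78.6629409790039), (101.7054672241211, 101.27981567382812), 59.803794860839844)
side 1884.5
((457.156005859375, -77.79464721679688), (103.13141632080078, 100.27693176269531), 60.06145095825195)
```

Emit:
arm_command:
  translation:
    - [0, 0, 0.01]
    - [-0.03, 0.006, 0.02]
    - [-0.06, 0.012, 0.02]
    - [-0.09, 0.018, 0.02]
    - [-0.12, 0.024, 0.02]
    - [-0.15, 0.03, 0.02]
    - [-0.18, 0.036, 0.01]
    - [-0.205, 0.0415, 0]
    - [-0.205, 0.0415, -0.02]
    - [-0.205, 0.0415, -0.04]
  yaw: [0, 0, 0, 0, 0, 0, 0, 0, 0, 0]
  jaw: [0.02, 0.02, 0.02, 0.02, 0.02, 0.02, 0.02, 0.02, 0.02, 0.02]

```text
clock: 28.45
ee_pos: [0.4554, -0.0786, 0.0913]
tcp_rot: [-2.721, -1.567, 0.002]
wrist_force: [0.3, -0.8, -0.4]
grip_width: 0.0393
```

```bash
python3 -c "
from h import *
a=snap('side','s18.png');read_camera('top');st()
cv2.imwrite('pics/s18c.png',cv2.resize(a[130:290,130:330,::-1],None,fx=3.5,fy=3.5))"
```

```text
t28.55 pos [ 0.4545 -0.0786  0.0901] jawang -0.526 tilt [-0.006  0.001] F [-0.5  0.6 -0.9] w 0.0393 q [-0.15  0.69  0.39  2.17 -0.66  0.41  0.25]
```

View pics/s18c.png

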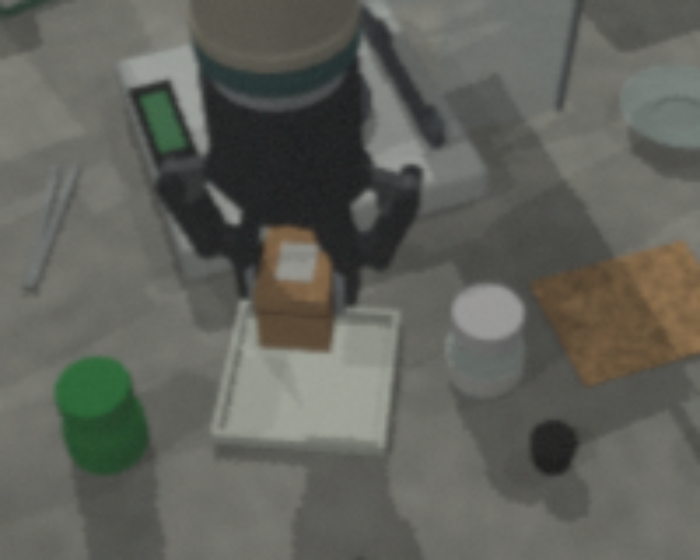

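Emit:
arm_command:
  translation:
    - [0.001, 0, -0.02]
    - [0.001, -0.001, -0.04]
    - [0.001, -0.001, -0.053]
    - [0.001, -0.001, -0.059]
    - [0.001, -0.001, -0.059]
    - [0.001, -0.001, -0.059]
    - [0.001, -0.001, -0.059]
    - [0.001, -0.001, -0.059]
    - [0.001, -0.001, -0.059]
    - [0.001, -0.001, -0.059]
  yaw: [0, 0, 0, 0, 0, 0, 0, 0, 0, 0]
  jaw: [0.02, 0.02, 0.02, 0.02, 0.02, 0.02, 0.02, 0.05, 0.06, 0.06]

```text
clock: 29.55
ee_pos: [0.4578, -0.0803, 0.0334]
tcp_rot: [2.722, 1.568, 0.0]
wrist_force: [0.2, 0.3, -0.7]
grip_width: 0.0599
```

```bash
python3 -c "
from h import *
st()"
```

```text
t29.55 pos [ 0.4578 -0.0803  0.0334] jawang -0.526 tilt [0. 0.] F [ 0.2  0.3 -0.7] w 0.0599 q [-0.06  0.79  0.26  2.18 -0.77  0.26  0.35]
```

Emit:
arm_command:
  translation:
    - [0, 0, 0]
    - [0, 0, 0.02]
    - [0, 0, 0.05]
    - [0, 0, 0.08]
    - [0.02, -0.01, 0.08]
    - [0.05, -0.02, 0.08]
    - [0.08, -0.03, 0.08]
    - [0.097, -0.04, 0.08]
    - [0.097, -0.04, 0.08]
    - [0.097, -0.04, 0.07]
  yaw: [0, 0, 0, 0, 0, 0, 0, 0, 0, 0]
  jaw: [0.06, 0.07, 0.07, 0.07, 0.07, 0.07, 0.07, 0.07, 0.07, 0.07]

```text
clock: 30.55
ee_pos: [0.5546, -0.1205, 0.1036]
tcp_rot: [2.722, 1.567, 0.001]
wrist_force: [0.3, 0.5, 0.1]
grip_width: 0.07
```

```bash
python3 -c "
from h import *
a=snap('side','s19.png');read_camera('top');st()
cv2.imwrite('pics/s19c.png',cv2.resize(a[130:290,130:330,::-1],None,fx=3.5,fy=3.5,interpolation=2))"
```

```text
t30.65 pos [ 0.5524 -0.1191  0.1017] jawang -0.526 tilt [-0.004  0.002] F [-1.   0.6 -0. ] w 0.0698 q [-0.15  0.78  0.51  1.89 -0.61  0.64  0.21]
```

View pics/s19c.png

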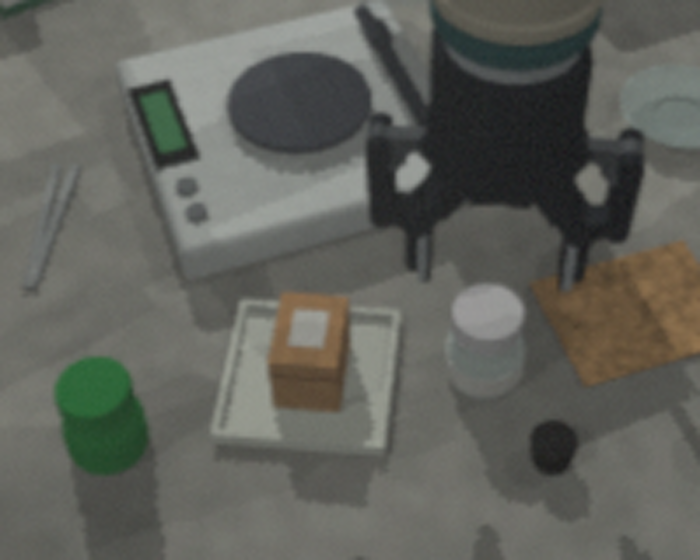

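The carton is upright in the tray, aligned and apparently central. Now the jar.

Emit:
arm_command:
  translation:
    - [0, 0, -0.02]
    - [0, 0, -0.04]
    - [0, 0, -0.06]
    - [0, 0, -0.072]
    - [0, 0, -0.073]
    - [0, 0, -0.073]
    - [0, 0, -0.073]
    - [0, 0, -0.073]
    - [0, 0, -0.073]
    - [0, 0, -0.073]
  yaw: [0, 0, 0, 0, 0, 0, 0, 0, 0, 0]
  jaw: [0.07, 0.07, 0.07, 0.07, 0.07, 0.07, 0.05, 0.03, 0.03, 0.03]

```text
clock: 31.65
ee_pos: [0.5552, -0.1204, 0.0317]
tcp_rot: [2.722, 1.567, 0.002]
wrist_force: [-1.9, 0.8, 7.0]
grip_width: 0.0435
```

```bash
python3 -c "
from h import *
st()
t=lambda x,y:(130+x/3.5-.4,130+y/3.5-.4)
print(np.mean([onz('side',*t(*p),.049)[:2] for p in [(281,292),(349,296),(343,376),(270,371)]],axis=0))"
```

```text
t31.65 pos [ 0.5552 -0.1204  0.0317] jawang -0.526 tilt [0.001 0.   ] F [-1.9  0.8  7. ] w 0.0435 q [-0.09  0.88  0.41  1.9  -0.69  0.5   0.28]
[ 0.45926933 -0.0832661 ]
```

Emit:
arm_command:
  translation:
    - [0, 0, 0.02]
    - [0, 0, 0.06]
    - [0, 0.01, 0.1]
    - [-0.01, 0.04, 0.12]
    - [-0.015, 0.08, 0.12]
    - [-0.02, 0.12, 0.12]
    - [-0.025, 0.16, 0.12]
    - [-0.027, 0.2, 0.12]
    - [-0.027, 0.227, 0.12]
    - [-0.027, 0.227, 0.11]
  yaw: [0, 0, 0.05, 0.1, 0.17, 0.24, 0.31, 0.38, 0.47, 0.47]
  jaw: [0.03, 0.03, 0.03, 0.03, 0.03, 0.03, 0.03, 0.03, 0.03, 0.03]

```text
clock: 32.65
ee_pos: [0.5283, 0.1126, 0.1414]
tcp_rot: [-2.272, -2.168, -0.008]
wrist_force: [-0.1, 0.6, -1.0]
grip_width: 0.0436
```

```bash
python3 -c "
from h import *
a=snap('side','s20.png');b=snap('top','t20.png');st()
cv2.imwrite('pics/t20c.png',cv2.resize(b[160:255,210:305,::-1],None,fx=6,fy=6,interpolation=2))
"
```

```text
t32.75 pos [0.527  0.1071 0.1398] jawang -0.055 tilt [-0.001 -0.   ] F [-0.5 -0.5 -0.9] w 0.0434 q [-0.55  0.67  0.46  1.94 -0.49  0.64  0.17]
```

View pics/s20.png

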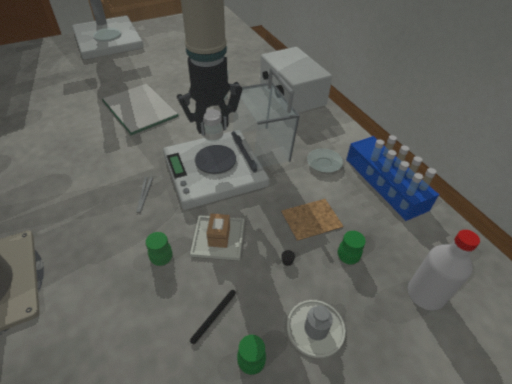

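View pics/t20c.png

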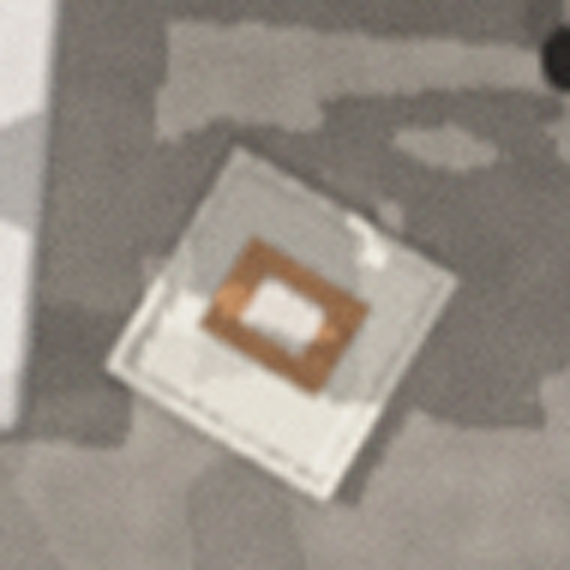

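```bash
python3 -c "
from h import *
t=lambda x,y:(210+x/6-.4,160+y/6-.4)
print('tray',np.mean([onz('top',*t(*p),.009)[:2] for p in [(239,147),(457,281),(326,503),(109,366)]],axis=0))
print('carton',np.mean([onz('top',*t(*p),.049)[:2] for p in [(254,236),(370,305),(318,395),(201,323)]],axis=0))"
```

```text
tray [ 0.45652163 -0.0801098 ]
carton [ 0.45901292 -0.08140503]
```

Emit:
arm_command:
  translation:
    - [0, 0, -0.01]
    - [0.001, 0, -0.025]
    - [0.001, 0, -0.04]
    - [0.001, 0, -0.05]
    - [0.001, 0, -0.058]
    - [0.001, 0, -0.06]
    - [0.001, 0, -0.06]
    - [0.001, 0, -0.06]
    - [0.001, 0, -0.06]
    - [0.001, 0, -0.06]
  yaw: [0, 0, 0, 0, 0, 0, 0, 0, 0, 0]
  jaw: [0.03, 0.03, 0.03, 0.03, 0.03, 0.03, 0.03, 0.03, 0.03, 0.03]

```text
clock: 33.75
ee_pos: [0.529, 0.1068, 0.0807]
tcp_rot: [2.282, 2.158, 0.001]
wrist_force: [-0.2, -0.1, -0.4]
grip_width: 0.0431
```

```bash
python3 -c "
from h import *
a=snap('side','s21.png');b=snap('top','t21.png');st()
cv2.imwrite('pics/s21c.png',cv2.resize(a[60:210,130:330,::-1],None,fx=4,fy=4,interpolation=2))
"
```

```text
t33.85 pos [0.5289 0.1068 0.0806] jawang -0.056 tilt [0.001 0.   ] F [ 0.9  0.  -0.2] w 0.0432 q [-0.5   0.76  0.38  1.97 -0.55  0.51  0.22]
```

View pics/s21c.png

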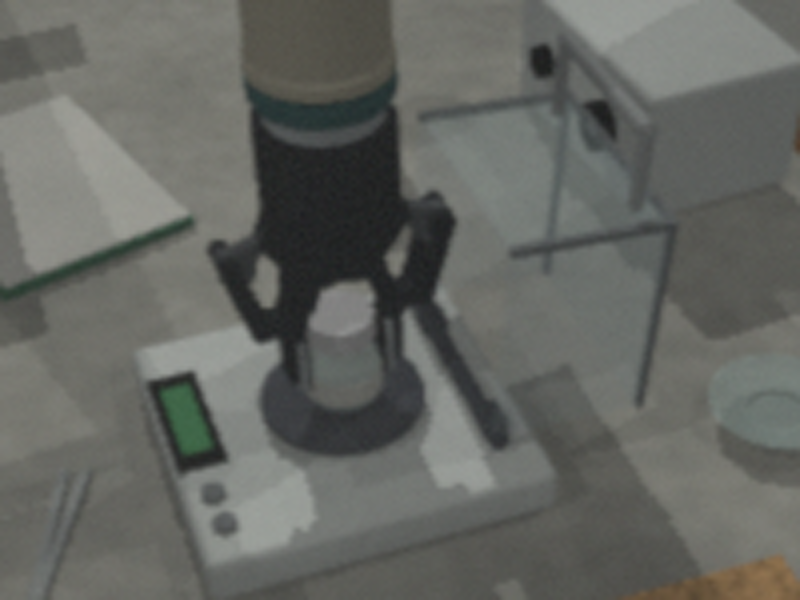

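The jar hangs a few millimetres above the middle of the pan. Setting it down and releasing.

Emit:
arm_command:
  translation:
    - [-0.001, 0, -0.002]
    - [-0.001, 0, -0.004]
    - [-0.001, 0, -0.004]
    - [-0.001, 0, -0.004]
    - [-0.001, 0, -0.004]
    - [-0.001, 0, -0.004]
    - [-0.001, 0, -0.004]
    - [-0.001, 0, -0.004]
    - [-0.001, 0, -0.004]
    - [-0.001, 0, -0.004]
  yaw: [0, 0, 0, 0, 0, 0, 0, 0, 0, 0]
  jaw: [0.03, 0.03, 0.03, 0.03, 0.05, 0.065, 0.065, 0.065, 0.065, 0.065]

```text
clock: 34.85
ee_pos: [0.5277, 0.1066, 0.0762]
tcp_rot: [-2.283, -2.158, 0.0]
wrist_force: [0.7, 0.1, -0.5]
grip_width: 0.0647
```

Emit:
arm_command:
  translation:
    - [0, 0, 0.02]
    - [0, 0, 0.05]
    - [0, 0, 0.09]
    - [0, 0, 0.13]
    - [0, -0.01, 0.17]
    - [0, -0.05, 0.2]
    - [0, -0.09, 0.22]
    - [0, -0.13, 0.22]
    - [0, -0.16, 0.22]
    - [0, -0.16, 0.22]
  yaw: [0, 0, 0, 0, 0, 0, 0, 0, 0, 0]
  jaw: [0.065, 0.065, 0.065, 0.065, 0.06, 0.05, 0.04, 0.04, 0.04, 0.04]

```text
clock: 35.85
ee_pos: [0.5271, -0.059, 0.2972]
tcp_rot: [2.289, 2.147, -0.001]
wrist_force: [-0.4, 0.5, -0.4]
grip_width: 0.0402
```

```bash
python3 -c "
from h import *
a=snap('side','s22.png');b=snap('top','t22.png');st()
cv2.imwrite('pics/s22c.png',cv2.resize(a[50:210,150:340,::-1],None,fx=4,fy=3.6,interpolation=2))
cv2.imwrite('pics/t22c.png',cv2.resize(b[75:240,115:235,::-1],None,fx=3.6,fy=3.6,interpolation=2))
"
```

```text
t35.95 pos [ 0.5275 -0.0538  0.2963] jawang -0.058 tilt [-0.     0.001] F [-0.6  0.8  0.4] w 0.0401 q [-0.37  0.46  0.62  1.8  -0.32  0.98  0.32]
```

View pics/s22c.png

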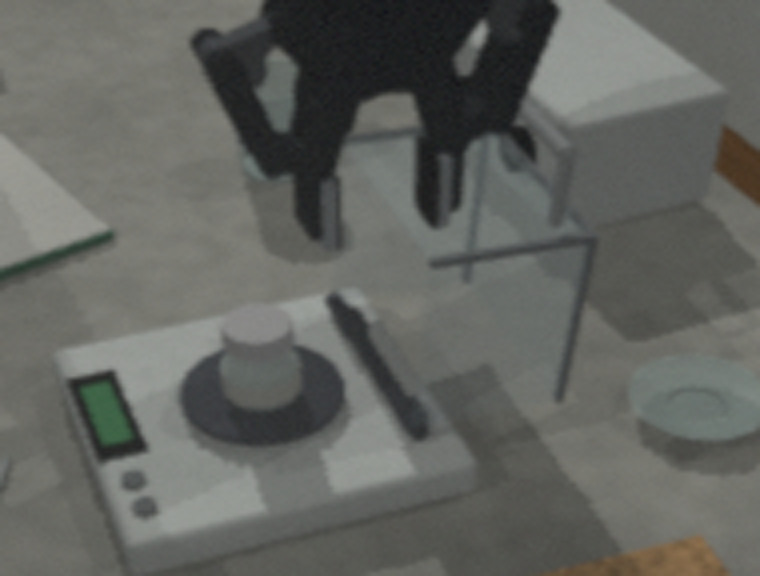

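View pics/t22c.png

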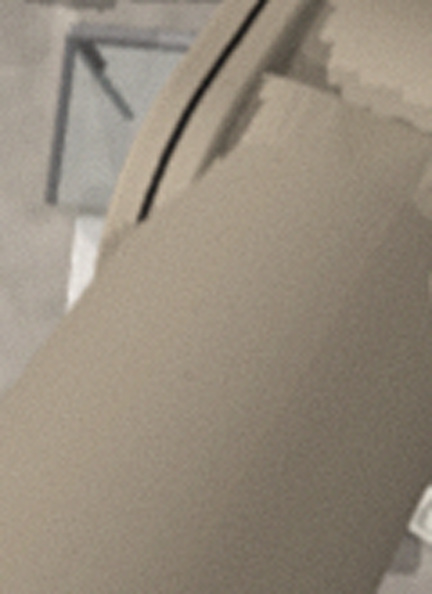

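```bash
python3 -c "
from h import *
print(proj('side',[.688,.0966,.2228]),proj('side',[.688,.0966+.052,.2228]),proj('side',[.688,.0966-.052,.2228]))
w=lambda x,y:(150+x/4-.4,50+y/3.6-.4)
print('jar cap',onz('side',*w(257,327),.103),'pan',onz('side',*w(263,393),.045))
import math
ps=-.058
for c in np.arange(1.62,-.05,-.09):
    a=c+.4104;r=.195
    d=r*np.array([-np.cos(a)+np.cos(2.03),np.sin(a)-np.sin(2.03)]);print(round(c,2),np.round([d[0],d[0]*ps,d[1]],3).tolist())
"
```

```text
[281.52758215  78.73001707] [270.2593456   67.73383382] [293.77075859  90.67760185]
jar cap [0.52725985 0.10438819 0.103     ] pan [0.52813689 0.10656694 0.045     ]
1.62 [0.0, -0.0, -0.0]
1.53 [-0.016, 0.001, 0.007]
1.44 [-0.033, 0.002, 0.013]
1.35 [-0.05, 0.003, 0.017]
1.26 [-0.067, 0.004, 0.019]
1.17 [-0.085, 0.005, 0.02]
1.08 [-0.102, 0.006, 0.02]
0.99 [-0.119, 0.007, 0.017]
0.9 [-0.137, 0.008, 0.014]
0.81 [-0.153, 0.009, 0.008]
0.72 [-0.17, 0.01, 0.002]
0.63 [-0.185, 0.011, -0.007]
0.54 [-0.2, 0.012, -0.016]
0.45 [-0.214, 0.012, -0.027]
0.36 [-0.226, 0.013, -0.039]
0.27 [-0.238, 0.014, -0.052]
0.18 [-0.248, 0.014, -0.066]
0.09 [-0.258, 0.015, -0.081]
-0.0 [-0.265, 0.015, -0.097]
```

Emit:
arm_command:
  translation:
    - [0.02, 0.02, 0.01]
    - [0.05, 0.05, 0.01]
    - [0.08, 0.08, 0.01]
    - [0.11, 0.11, 0.01]
    - [0.14, 0.135, 0.01]
    - [0.16, 0.152, 0.01]
    - [0.16, 0.152, 0.01]
    - [0.16, 0.152, 0.01]
    - [0.16, 0.152, 0.01]
    - [0.16, 0.152, 0]
  yaw: [0, 0, 0, 0, 0, 0, 0, 0, 0, 0]
  jaw: [0.04, 0.04, 0.04, 0.04, 0.04, 0.04, 0.04, 0.04, 0.04, 0.04]

```text
clock: 36.95
ee_pos: [0.688, 0.0977, 0.2978]
tcp_rot: [2.283, 2.156, 0.004]
wrist_force: [0.1, -0.8, 0.4]
grip_width: 0.0399
```

```bash
python3 -c "
from h import *
a=snap('side','s23.png');b=snap('top','t23.png');st()
cv2.imwrite('pics/s23c.png',cv2.resize(a[20:180,200:390,::-1],None,fx=4,fy=3.6,interpolation=2))
"
```

```text
t37.05 pos [0.6864 0.0981 0.295 ] jawang -0.057 tilt [-0.003  0.   ] F [-1.1  1.  -0.4] w 0.04 q [-0.48  0.72  0.58  1.33 -0.39  1.21  0.07]
```

View pics/s23c.png

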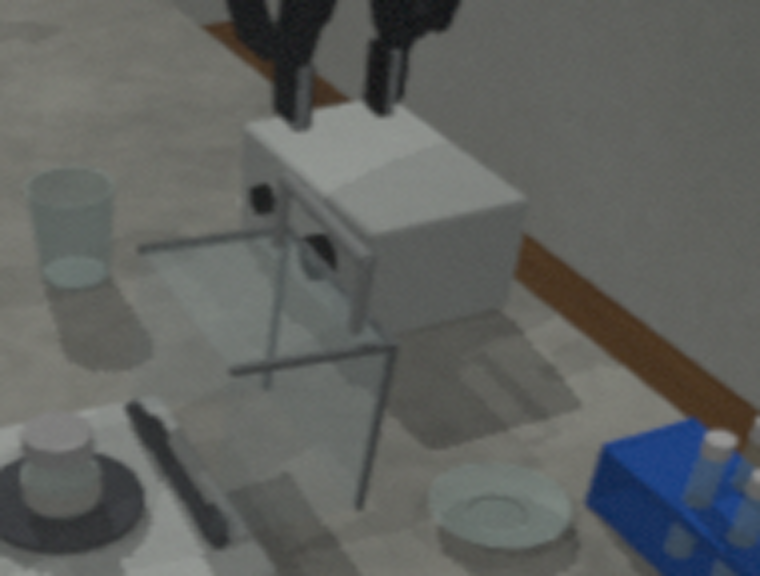

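The bar is where it was left, around (282,81) in the side view. Descending and pinching it.

Emit:
arm_command:
  translation:
    - [0, -0.001, -0.02]
    - [0, -0.001, -0.04]
    - [0, -0.001, -0.06]
    - [0, -0.001, -0.074]
    - [0, -0.001, -0.074]
    - [0, -0.001, -0.074]
    - [0, -0.001, -0.074]
    - [0, -0.001, -0.074]
    - [0, -0.001, -0.074]
    - [0, -0.001, -0.074]
  yaw: [0, 0, 0, 0, 0, 0, 0, 0, 0, 0]
  jaw: [0.04, 0.04, 0.04, 0.04, 0.04, 0.02, 0.0, 0.0, 0.0, 0.0]

```text
clock: 38.05
ee_pos: [0.6886, 0.0975, 0.2236]
tcp_rot: [2.282, 2.157, 0.003]
wrist_force: [0.7, -0.6, 4.7]
grip_width: 0.0076
```

```bash
python3 -c "
from h import *
st()"
```

```text
t38.05 pos [0.6886 0.0975 0.2236] jawang -0.056 tilt [0.002 0.   ] F [ 0.7 -0.6  4.7] w 0.0076 q [-0.47  0.78  0.55  1.41 -0.43  1.06  0.1 ]
```

Emit:
arm_command:
  translation:
    - [-0.008, 0, 0.004]
    - [-0.016, 0.001, 0.007]
    - [-0.033, 0.002, 0.013]
    - [-0.05, 0.003, 0.017]
    - [-0.067, 0.004, 0.019]
    - [-0.085, 0.005, 0.02]
    - [-0.102, 0.006, 0.02]
    - [-0.119, 0.007, 0.017]
    - [-0.119, 0.007, 0.017]
    - [-0.119, 0.007, 0.017]
  yaw: [0, 0, 0, 0, 0, 0, 0, 0, 0, 0]
  jaw: [0, 0, 0, 0, 0, 0, 0, 0, 0, 0]

```text
clock: 39.05
ee_pos: [0.5682, 0.1054, 0.2426]
tcp_rot: [-2.281, -2.158, -0.005]
wrist_force: [-5.4, 1.6, 22.5]
grip_width: 0.0074
```

```bash
python3 -c "
from h import *
st()"
```

```text
t39.05 pos [0.5682 0.1054 0.2426] jawang -0.056 tilt [0.001 0.003] F [-5.4  1.6 22.5] w 0.0074 q [-0.59  0.59  0.58  1.75 -0.4   0.92  0.1 ]
```

Emit:
arm_command:
  translation:
    - [-0.01, 0, 0.002]
    - [-0.019, 0.001, 0]
    - [-0.035, 0.002, -0.006]
    - [-0.052, 0.003, -0.012]
    - [-0.068, 0.004, -0.021]
    - [-0.083, 0.005, -0.031]
    - [-0.097, 0.005, -0.042]
    - [-0.109, 0.006, -0.054]
    - [-0.109, 0.006, -0.054]
    - [-0.109, 0.006, -0.054]
  yaw: [0, 0, 0, 0, 0, 0, 0, 0, 0, 0]
  jaw: [0, 0, 0, 0, 0, 0, 0, 0, 0, 0]

```text
clock: 40.05
ee_pos: [0.4588, 0.1124, 0.1846]
tcp_rot: [-2.28, -2.159, -0.0]
wrist_force: [2.9, 4.3, -8.3]
grip_width: 0.0074
```

```bash
python3 -c "
from h import *
snap('side','s24.png');st()"
```

```text
t40.10 pos [0.4588 0.1124 0.1847] jawang -0.054 tilt [-0.001  0.001] F [ 3.3  4.5 -7. ] w 0.0073 q [-0.67  0.53  0.54  2.08 -0.45  0.64  0.12]
```

View pics/s24.png

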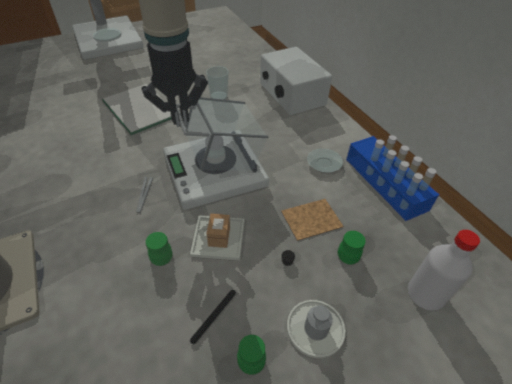

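Emit:
arm_command:
  translation:
    - [-0.006, 0, -0.007]
    - [-0.012, 0.001, -0.014]
    - [-0.017, 0.001, -0.022]
    - [-0.021, 0.001, -0.03]
    - [-0.025, 0.001, -0.038]
    - [-0.029, 0.002, -0.046]
    - [-0.032, 0.002, -0.052]
    - [-0.032, 0.002, -0.052]
    - [-0.032, 0.002, -0.052]
    - [-0.032, 0.002, -0.052]
  yaw: [0, 0, 0, 0, 0, 0, 0, 0, 0, 0]
  jaw: [0, 0, 0, 0, 0, 0, 0, 0, 0, 0]

```text
clock: 41.1
ee_pos: [0.4251, 0.1146, 0.1327]
tcp_rot: [-2.277, -2.158, 0.003]
wrist_force: [-1.4, 6.8, -2.3]
grip_width: 0.0073
```

```bash
python3 -c "
from h import *
st()"
```

```text
t41.10 pos [0.4251 0.1146 0.1327] jawang -0.054 tilt [-0.005  0.002] F [-1.4  6.8 -2.3] w 0.0073 q [-0.62  0.59  0.43  2.2  -0.55  0.47  0.19]
```

Emit:
arm_command:
  translation:
    - [-0.001, 0, -0.002]
    - [-0.002, 0, -0.004]
    - [-0.003, 0, -0.006]
    - [-0.004, 0, -0.008]
    - [-0.005, 0, -0.01]
    - [-0.005, 0, -0.012]
    - [-0.005, 0, -0.012]
    - [-0.005, 0, -0.012]
    - [-0.005, 0, -0.012]
    - [-0.005, 0, -0.012]
  yaw: [0, 0, 0, 0, 0, 0, 0, 0, 0, 0]
  jaw: [0, 0, 0, 0, 0, 0, 0, 0, 0, 0]

```text
clock: 42.1
ee_pos: [0.4232, 0.1138, 0.1259]
tcp_rot: [-2.282, -2.155, -0.011]
wrist_force: [-9.6, 3.4, 66.5]
grip_width: 0.0076
```

```bash
python3 -c "
from h import *
a=snap('side','s25.png');st()
cv2.imwrite('pics/s25c.png',cv2.resize(a[60:210,130:330,::-1],None,fx=4,fy=4,interpolation=2))"
```

```text
t42.15 pos [0.4232 0.1138 0.1259] jawang -0.057 tilt [0.003 0.007] F [-9.4  3.5 65.6] w 0.0076 q [-0.6   0.59  0.41  2.22 -0.57  0.43  0.21]
```

View pics/s25c.png

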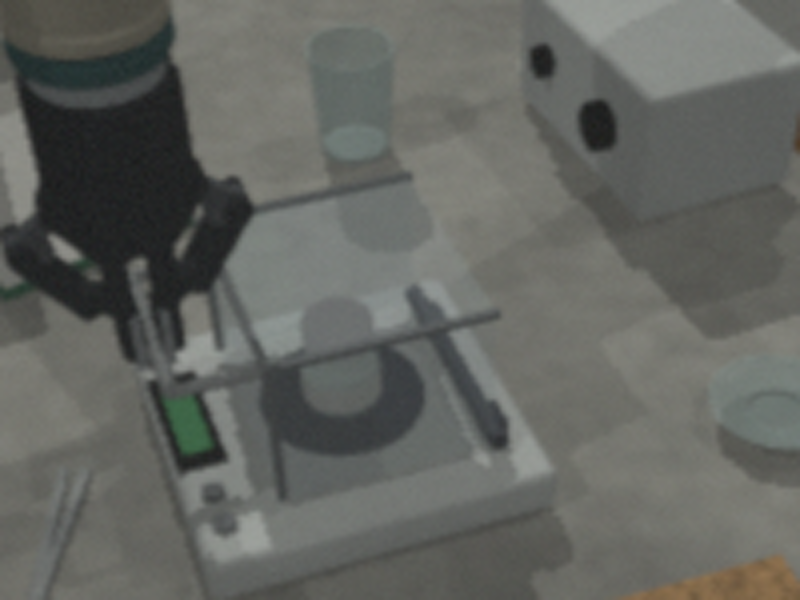

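The cover is down on its stop: it pushes back with 66 N and has stopped moving. Now I'll open the fingers in place and rise straight up.

Emit:
arm_command:
  translation:
    - [0, 0, 0]
    - [0, 0, 0]
    - [0, 0, 0]
    - [0, 0, 0]
    - [0.002, 0, 0]
    - [0.002, 0, 0.01]
    - [0.002, 0, 0.03]
    - [0.002, 0, 0.06]
    - [0.002, 0, 0.1]
    - [0.002, 0, 0.13]
  yaw: [0, 0, 0, 0, 0, 0, 0, 0, 0, 0]
  jaw: [0.02, 0.035, 0.035, 0.035, 0.035, 0.035, 0.035, 0.035, 0.035, 0.035]

```text
clock: 43.15
ee_pos: [0.425, 0.1122, 0.2536]
tcp_rot: [2.283, 2.157, 0.001]
wrist_force: [0.7, 1.4, -0.8]
grip_width: 0.0348
```

Emit:
arm_command:
  translation:
    - [0, 0.03, 0.02]
    - [0, 0.07, 0.03]
    - [0, 0.11, 0.03]
    - [0, 0.15, 0.03]
    - [0, 0.19, 0.03]
    - [-0.02, 0.23, 0.03]
    - [-0.04, 0.27, 0.03]
    - [-0.06, 0.3, 0.03]
    - [-0.08, 0.33, 0.03]
    - [-0.08, 0.33, 0.03]
  yaw: [0, 0.05, 0.1, 0.15, 0.2, 0.25, 0.3, 0.35, 0.4, 0.4]
  jaw: [0.035, 0.035, 0.035, 0.035, 0.035, 0.035, 0.035, 0.035, 0.035, 0.035]

```text
clock: 44.15
ee_pos: [0.3402, 0.4476, 0.2811]
tcp_rot: [-1.794, -2.575, -0.0]
wrist_force: [-1.7, 0.4, -1.0]
grip_width: 0.0349
```

```bash
python3 -c "
from h import *
a=snap('side','s26.png');b=snap('top','t26.png');st()
cv2.imwrite('pics/s26c.png',cv2.resize(a[85:235,140:300,::-1],None,fx=4,fy=4,interpolation=2))
cv2.imwrite('pics/t26c.png',cv2.resize(b[120:250,115:300,::-1],None,fx=4.3,fy=4.3,interpolation=2))"
```

```text
t44.25 pos [0.3442 0.4428 0.2815] jawang 0.346 tilt [ 0.    -0.001] F [-0.1 -1.   0.5] w 0.0352 q [-1.3   0.51  0.52  1.74 -0.3   0.97 -0.32]
```

View pics/s26.png

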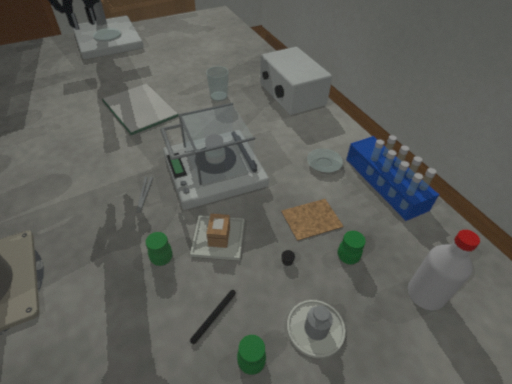

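View pics/s26c.png

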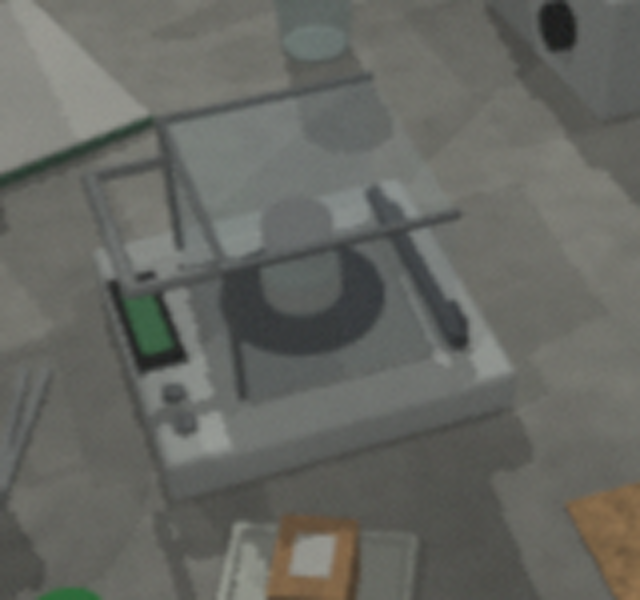

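View pics/t26c.png

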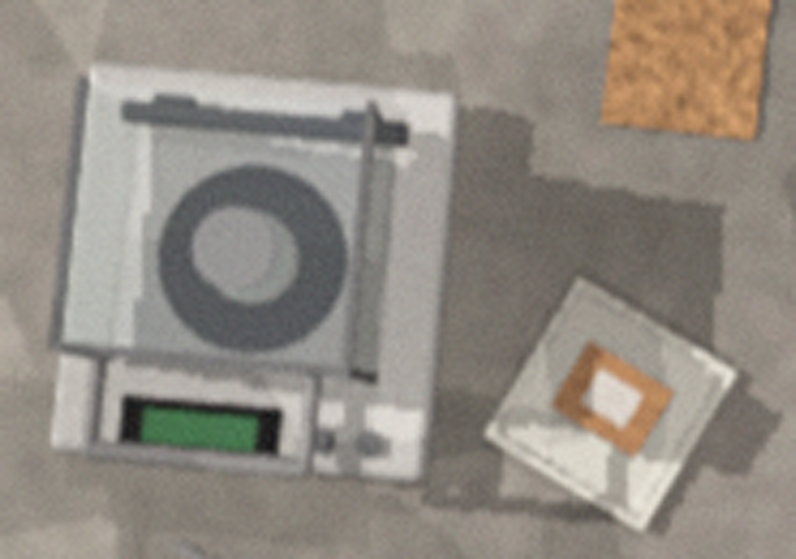

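```bash
python3 -c "
from h import *
f=lambda x,y:(115+x/4.3-.4,120+y/4.3-.4)
k=lambda x,y:(140+x/4-.4,85+y/4-.4)
L=tri(f(95,450),k(90,178));R=tri(f(307,464),k(128,291));print('handle',(L[0]+R[0])/2,L,R)
H=(L[0]+R[0])/2;ex=.5999-H[0];print('cover angle',np.arctan2(H[2]-.045,ex)-.4104,np.hypot(ex,H[2]-.045))
print('front edge lower right',proj('side',[.528-.059,.036,.036]))
print('jar cap',onz('top',*f(233,247),.103),onz('side',*k(297,228),.103),'pan',onz('top',*f(253,258),.045),onz('side',*k(303,299),.045))"
```

```text
handle [0.42394523 0.11485917 0.12471199] (array([0.42729422, 0.16546272, 0.12481057]), np.float64(0.0005519608558418677)) (array([0.42059624, 0.06425563, 0.12461341]), np.float64(0.003632919978541717))
cover angle 0.014967052702087258 0.19316852932902467
front edge lower right [202.73779353 188.37453417]
jar cap [0.52810568 0.10740306 0.103     ] [0.52573249 0.10052665 0.103     ] pan [0.52862709 0.10920052 0.045     ] [0.52736724 0.10463698 0.045     ]
```

The estimated residual angle of 0.015 rad is within calibration error. There is plenty of time, so I'll confirm with a gentle push on the bar using closed fingertips.

Emit:
arm_command:
  translation:
    - [0.02, -0.03, 0]
    - [0.04, -0.07, 0]
    - [0.06, -0.11, 0]
    - [0.08, -0.15, 0]
    - [0.08, -0.19, 0]
    - [0.08, -0.23, 0]
    - [0.08, -0.27, 0]
    - [0.08, -0.3, 0]
    - [0.08, -0.329, 0]
    - [0.08, -0.329, 0]
  yaw: [-0.05, -0.1, -0.15, -0.2, -0.25, -0.3, -0.35, -0.4, -0.4, -0.4]
  jaw: [0, 0, 0, 0, 0, 0, 0, 0, 0, 0]

```text
clock: 45.25
ee_pos: [0.4245, 0.1077, 0.2821]
tcp_rot: [2.293, 2.146, -0.001]
wrist_force: [0.3, -0.1, 0.1]
grip_width: -0.0
```

```bash
python3 -c "
from h import *
read_camera('top');st()"
```

```text
t45.30 pos [0.4247 0.1103 0.2819] jawang -0.063 tilt [ 0. -0.] F [-0.4  1.2  0.3] w -0.0 q [-0.84  0.35  0.69  2.05 -0.29  0.85 -0.04]
```

Emit:
arm_command:
  translation:
    - [0, 0, -0.03]
    - [0, 0, -0.06]
    - [0, 0, -0.09]
    - [0, 0, -0.11]
    - [0, 0, -0.12]
    - [0, 0, -0.124]
    - [0, 0, -0.127]
    - [0, 0, -0.13]
    - [0, 0, -0.132]
    - [0, 0, -0.132]
  yaw: [0, 0, 0, 0, 0, 0, 0, 0, 0, 0]
  jaw: [0, 0, 0, 0, 0, 0, 0, 0, 0, 0]

```text
clock: 46.3
ee_pos: [0.4249, 0.1138, 0.1496]
tcp_rot: [2.283, 2.158, 0.001]
wrist_force: [-0.0, 0.5, -0.4]
grip_width: -0.0002
```

```bash
python3 -c "
from h import *
st()"
```

```text
t46.30 pos [0.4249 0.1138 0.1496] jawang -0.056 tilt [0.001 0.   ] F [-0.   0.5 -0.4] w -0.0002 q [-0.66  0.56  0.48  2.19 -0.53  0.51  0.18]
```

Emit:
arm_command:
  translation:
    - [0, 0, -0.001]
    - [0, 0, -0.002]
    - [0, 0, -0.003]
    - [0, 0, -0.004]
    - [0, 0, -0.005]
    - [0, 0, -0.006]
    - [0, 0, -0.006]
    - [0, 0, -0.006]
    - [0, 0, -0.006]
    - [0, 0, -0.006]
  yaw: [0, 0, 0, 0, 0, 0, 0, 0, 0, 0]
  jaw: [0, 0, 0, 0, 0, 0, 0, 0, 0, 0]

```text
clock: 47.3
ee_pos: [0.4248, 0.1137, 0.1453]
tcp_rot: [-2.282, -2.157, -0.004]
wrist_force: [-5.3, -1.0, 29.3]
grip_width: -0.0002
```

Contact came with the tips at about 0.126 m, where the bar's top should be at 0.127 m when closed. It holds 29 N against a 4 N hinge, so the cover is fully closed. Backing off.

Emit:
arm_command:
  translation:
    - [0, 0, 0.02]
    - [0, 0, 0.05]
    - [0, 0, 0.09]
    - [0, 0, 0.13]
    - [0, 0.04, 0.14]
    - [0, 0.08, 0.14]
    - [0, 0.12, 0.14]
    - [-0.02, 0.16, 0.14]
    - [-0.04, 0.2, 0.14]
    - [-0.04, 0.2, 0.14]
  yaw: [0, 0, 0, 0, 0, 0, 0, 0, 0, 0]
  jaw: [0, 0, 0, 0, 0, 0, 0, 0, 0, 0]

```text
clock: 48.3
ee_pos: [0.3808, 0.3201, 0.2824]
tcp_rot: [-2.268, -2.169, 0.001]
wrist_force: [0.0, -0.4, -0.2]
grip_width: -0.0001
```

```bash
python3 -c "
from h import *
a=snap('side','s27.png');b=snap('top','t27.png');st()"
```

```text
t48.40 pos [0.384  0.3144 0.2829] jawang -0.053 tilt [-0.    -0.001] F [ 0.5 -1.  -0.1] w 0.0001 q [-1.21  0.44  0.67  1.91 -0.34  0.91 -0.43]
```

View pics/s27.png

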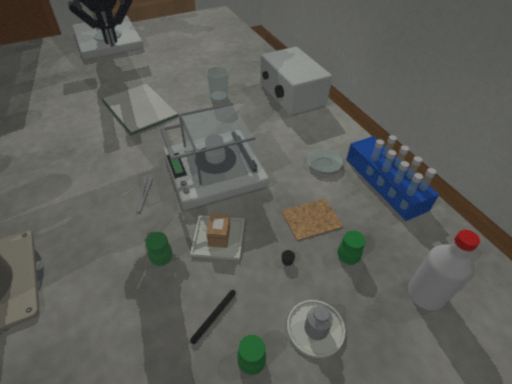

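View pics/t27.png

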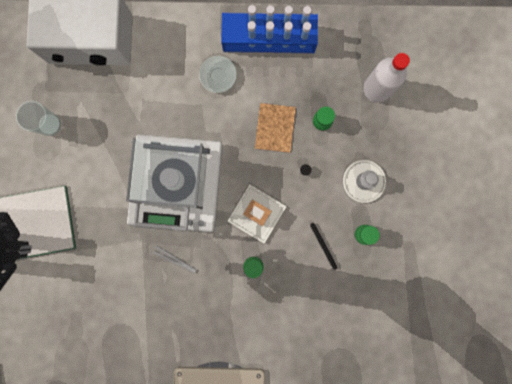

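The cover is closed over the jar at (173,178), the carton is in the tray at (257,213), and the weight is in the dish at (368,180). The robot touches nothing. Handing in.

```bash
python3 -c "
from h import *
print(robot.job_done())"
```

```text
the job is handed in; nothing more can be done
None
```

The job is done and handed in at about 48 s of the 138 s allowed. I lifted the cover to about 1.62 rad and moved the carton to the mat, then put the weight in the dish. After that I set the jar on free bench, put the carton in the tray and the jar on the pan, and closed the cover.

**Final placement, from the last pictures:**

| Thing | Place | Offset from the middle |
|---|---|---|
| Weight | Round dish | about 2 mm |
| Carton | Square tray | about 3 mm by the top view, up to 5–6 mm by the side view |
| Jar | Weighing pan | under 2 mm by the top view, about 4–5 mm by the side view |

All three stand upright. The carton's two views disagree, and so do the jar's. The jar's last views were also taken through the clear cover.

**Cover:** the images gave an angle of about 0.015 rad, within calibration error but not exactly zero. A fingertip push on the handle met a firm stop at 29 N, with the bar's top at about 126 mm against 127 mm expected when closed.

**Forces and clearance:** the highest wrist force I read was about 67 N, while closing the cover. I left the green look-alikes alone, and the robot was clear of everything when I handed in.

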